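# Measure a glaze test tile in the bench length gauge

### The job

Measure the length of the blue glazed test tile: take it out of the rack and stand it upright on the rest of the bench length gauge, square between the two open jaws, and let go of it. Then gently close the jaws fully on the tile by rolling the recessed thumbwheel on top of the carriage with a fingertip, not by pushing the jaw or the carriage, and leave the tile standing held between both jaws. Leave the other two tiles in the rack and the mug and jar where they are.

Things in the scene. Friction and masses are not known exactly. Their poses are not given: they have to be found in the camera images.
- blue_mid (a point): Centre of the loose test tile to be measured: a fired clay slab 60 mm long (its y), 20 mm thick (its x), 70 mm tall (its z, up), about 170 g, upper two thirds glazed dark blue, lower third bare clay. Starts in any of the rack's three slots, standing on its 60 x 20 edge, 9 mm from the next tile: only its two ends can be taken there (60 mm grasp along y), for lifting straight up.
- white_mid (a point): Centre of a like tile, white glaze, in another slot of the rack. Stays there.
- green_mid (a point): Centre of a like tile, green glaze, in another slot of the rack. Stays there.
- rack: Fixed wooden rack, origin at the centre of its underside. Board 112 x 86 x 15 mm (x, y, z) on which the tiles stand (centres 50 mm above the bench). Four dividers 5 mm thick, 40 mm long in y, 40 mm high above the board make three slots along x, 29 mm apart and 24 mm wide; the tiles' ends stand out 10 mm past the dividers. The bench around (0.51, 0.085) m, between rack and gauge, is always clear.
- seat (a point): Point on the rest under the middle of a tile that touches the fixed jaw. x across the beam, y along it from the fixed to the moving jaw, z up. A tile measured stands with its 60 mm length along y, either way round. The jaws are nearly as tall as the tile, so there is no room for fingers at its ends, but its two broad faces (20 mm apart, grasp along x) are free.
- carriage (a joint): Gap between the two jaw faces in m: starts at 0.076 to 0.086; 0.060 when closed on a tile. The carriage slides with a drag of about 5 N and stays where it is left.
- wheel_top (a point): Topmost point of the thumbwheel's rim; it travels with the carriage and does not spin (axes as the seat's): 58 mm in y behind the moving jaw's face, 36 mm above the rest. Only the top 6 mm of the rim stands out of the housing, in a 32 mm long slot.
- jaw_head: The carriage's black housing with the moving jaw; origin at rest level on the middle of the jaw's face (y of the seat frame: -30 mm + joint carriage). Jaw 18 mm wide in x, 14 mm thick, 66 mm high above the rest. Housing 46 mm wide, flat top 30 mm above the rest, reaching to 98 mm in y behind the jaw's face. Fingers must not push on it.
- tile_blue: The blue tile again, origin at the centre of its underside.
- mug_mid (a point): Middle of a white mug, 76 mm wide, 90 mm high, a bystander.
- jar_mid (a point): Middle of a red glaze jar, 68 mm wide, 110 mm high, a bystander.
- gauge: The gauge, fixed on the bench; origin on the bench under the seat, axes as the seat's. Base 110 mm wide in x, 20 mm high, from y -80 to +180 mm. Steel beam along y on top, 28 mm wide, its top (the rest) 44 mm above the bench. Fixed jaw: face at y -30 mm, 18 mm wide in x, 16 mm thick, 66 mm high above the rest.
- thumbwheel: Knurled brass roller, 36 mm diameter, 16 mm wide, axle along the seat's x, origin on the axle. It rolls on the beam without slipping: a fingertip pressing on its top (5 to 10 N is enough) and stroking towards the fixed jaw (-y) closes the jaw by half of the finger's travel; the other way opens it. The finger overtakes the wheel, so it must be lifted and set back for each new stroke.
There are look-alikes about, which are no part of the job. Of the things like the tile_blue, leave any that is orange, pink or red; of the rest the larger one is meant.

How it is judged:
By the outcome, as a careful person would: the job done as asked, in the order asked, and still so for the second after the job is handed in, with the robot touching nothing.
It also fails if it takes over 72 s, if anything falls off the work surface, if the arm or the gripper's body presses on something with over 40 N, if the wrist force passes 120 N, or if a joint passes its speed limit or range.

### The arm

A 7-joint arm with a two-finger parallel gripper is mounted at the origin on the work surface. World frame = base frame: x ahead of the robot, y to its left, z up, the work surface at z = 0. Lengths are in m, angles in rad, forces in N, time in s.
With the tool pointing down it reaches from about 0.4 to 0.875 m from the base axis. Payload 19.3 kg.
Tool frame: the origin (TCP) lies at the very end of the fingers, on their centre line; the grasp point (between the pads) lies bot.grasp_offset behind it (bot.grasp_offset is the distance from the TCP to the grasp point, in m); z points along the fingers, y is the direction in which the jaws open and shut (so a half turn about z gives the same grasp; the last joint's range is limited). The gripper opens to 85 mm and grips with 20 to 120 N. Pads are 22 mm wide; open, the fingers measure 114 mm over their backs; the gripper's body (76 mm by 85 mm) begins 54 mm behind the grasp point. The pads swing forward as they close: fully open they stand 13 mm farther back than shut.
Start: joints at [1.145, 0.521, -0.036, 1.599, 0.021, 1.021, -0.113], TCP at [0.218, -0.586, 0.205] pointing down, gripper open.
Joint ranges: [-2.91, 2.91], [-0.3, 2.13], [-1.5, 1.42], [0.17, 2.43], [-1.26, 4.41], [0.16, 1.93], [-2.52, 2.52]. Speed limits (rad/s): [1.89, 1.89, 2.39, 2.39, 3.01, 3.01, 3.01].

### API

Orientations are given as [roll, pitch, yaw] about the fixed x, y, z axes, in that order (R = Rz(yaw) Ry(pitch) Rx(roll)).
In Python, from workcell import bot gives the robot as it stands. The module is installed in compiled form; this text tells all that it offers.
- The arm moves only by the shell command python3 -m handwheel 'ROWS' [OPENING] [FORCE]. ROWS is JSON, a list of rows, each a list of 6 numbers: the shift along the tool's x, y, z as a fraction of full scale, then the turn, a rotation vector about the tool's x, y, z as a fraction of full scale. In form: [[x, y, z, rx, ry, rz], ...]. A call has 1 to 8 rows; each row shifts and turns the commanded pose from where the row before left it, along the tool's axes as they then stand; what a row does not reach is not made up. Full scale, the value 1, is 0.025 m for a shift and 360 degrees for a turn. A row lasts 1/8 s, in which the tool goes at most 62.5 mm and 10.7 degrees, less where a joint would pass 70% of its speed; a pose out of reach is approached as far as the arm can. A call with a number of a shift or a turn outside -1 to 1 is refused whole. A call with a gripper value outside its range is refused whole. OPENING is the closure, from -1 (fully open) to 1 (shut), set as the call begins (- or left out, the last holds). The fingers move at their own pace and stop on an object; FORCE is the grip in N (left out, the last holds). Time passes only in rows, so rows that do not move let the fingers close. It gives the time, the measured TCP pose, the force and the opening at its end, in the units of the state.
- bot.observe(): the state, without advancing time (a new reading comes with each control period).
- bot.grab_frame(name): name is "scene" or "top"; returns a dict with "pixels" (420x560x3 uint8, blue, green, red), "vertical_fov" (degrees; the focal length in pixels is half the picture's height over the tangent of half this angle, whatever the lens; pixels are square), "cx", "cy" (the principal point, pixels), "R" (3x3) and "t" (3): a world point X has camera coordinates R X + t. Camera axes: x right, y down, z forward; pixel columns grow to the right and rows downward; lengths in m; the calibration is good to about 2 mm. A picture is of the moment at which its call begins. There is no depth.
- bot.job_done(): hands the job in, once; it reports no verdict.
Trained networks look in a picture, given as the dict that the camera call returned (one of the last four; its "shot" number tells which), for a name from the list of things; names that differ only in an ending like _2 or _b are one class to them, and where a whole thing is asked for, a point or a joint stands for the part that bears it (a point fixed in the world has none). Each returns a list of dicts, best first, with "score" (0 to 1); they miss things now and then, are a little off and sometimes report something else, mostly with a low value. They report only what shows in the picture. A call takes as long as a camera call. They do not tell look-alikes from the thing itself.
- bot.trace(picture, thing): "region" (420x560 bool, what is visible of it) and "point" ([column, row] in pixels, amid what is visible of it).
The state is a dict: "clock": time; "qpos": joint angles; "qd": joint speeds; "joint_efforts": joint torques, N m; "position": TCP position; "tool_rot": TCP orientation; "force": force on the tool from outside, world axes, zero at the start; "moment": the same for the moment, N m; "grip_width": finger opening in m.
Only numpy, scipy, OpenCV 4.12 (cv2) and the standard library are available. Lean on these libraries where they do the work, as an engineer would, in place of code of your own. Each camera call takes 0.05 s, during which the arm holds its last target.

## Working session

There is one attempt and no reset: what is moved stays moved. The work goes in short steps, Python scripts to look and compute and a shell command to move; the robot and the scene stay as the last step left them, time stands still between calls to the robot, and variables do not carry over. Pictures are saved under pics/ and viewed, and the job is handed in when it is done.

```bash
mkdir -p pics
cat > h.py <<'E'
import numpy as np, cv2
from workcell import bot
def snap(name,fn):
    f=bot.grab_frame(name); cv2.imwrite('pics/'+fn,f['pixels']); return f
def K(f):
    h=f['pixels'].shape[0]; fl=h/2/np.tan(np.radians(f['vertical_fov'])/2); return fl
def ray(f,uv):
    fl=K(f); d=np.array([(uv[0]-f['cx'])/fl,(uv[1]-f['cy'])/fl,1.0]); R=np.array(f['R']);t=np.array(f['t'])
    return -R.T@t, R.T@d
def onz(f,uv,z):
    o,d=ray(f,uv); return o+d*(z-o[2])/d[2]
def proj(f,X):
    c=np.array(f['R'])@np.array(X)+np.array(f['t']); return K(f)*c[:2]/c[2]+[f['cx'],f['cy']]
E
python3 - <<'E'
from h import *
np.set_printoptions(precision=4,suppress=True)
for n in ('scene','top'):
    f=snap(n,n+'0.png'); print(n,f['vertical_fov'],f['cx'],f['cy'],f['R'],f['t'],'cam',-np.array(f['R']).T@f['t'],f.keys())
    for th in ('tile_blue','blue_mid','white_mid','green_mid','rack','gauge','jaw_head','thumbwheel','wheel_top','seat','mug_mid','jar_mid'):
        print(th,[(round(r['score'],2),np.round(r['point'],1).tolist(),int(r['region'].sum())) for r in bot.trace(f,th)])
print(bot.observe(),bot.grasp_offset)
E
```

```text
scene 54.78133471593018 281.64639472802907 207.9746227759347 [[-0.8691  0.4945  0.008 ]
 [ 0.327   0.5868 -0.7407]
 [-0.371  -0.6412 -0.6718]] [ 0.463  -0.204   1.0951] cam [0.8754 0.593  0.5808] dict_keys(['pixels', 'vertical_fov', 'cx', 'cy', 'R', 't', 'shot'])
tile_blue [(0.94, [361.0, 268.8], 1014), (0.75, [421.9, 327.9], 1548), (0.71, [425.5, 254.6], 634), (0.68, [310.0, 234.7], 1077), (0.67, [369.4, 338.4], 634)]
blue_mid [(0.98, [425.9, 256.9], 580), (0.73, [421.6, 324.3], 1612), (0.69, [358.3, 268.0], 994), (0.68, [311.9, 233.9], 1111), (0.57, [366.5, 343.3], 647)]
white_mid [(0.85, [376.2, 260.9], 767)]
green_mid [(0.63, [391.6, 256.6], 775), (0.62, [186.4, 228.0], 2581)]
rack [(0.84, [357.6, 290.8], 1506)]
gauge [(0.92, [254.9, 143.2], 3440), (0.53, [378.3, 261.0], 766), (0.32, [356.7, 292.1], 1426)]
jaw_head [(0.65, [259.6, 137.0], 924)]
thumbwheel [(0.64, [268.1, 132.6], 52)]
wheel_top [(0.57, [259.2, 137.9], 1049)]
seat [(0.86, [254.7, 143.4], 3459)]
mug_mid [(0.66, [187.0, 229.0], 2629)]
jar_mid [(0.77, [271.9, 322.5], 3196)]
top 46.04720402257175 285.3475241193014 205.
[... 857 characters left out ...]
.3, 268.4], 163)]
wheel_top [(0.68, [398.0, 266.7], 1238)]
seat [(0.89, [417.6, 270.6], 6878), (0.24, [307.2, 137.2], 1527)]
mug_mid [(0.87, [309.4, 138.1], 1522)]
jar_mid [(0.88, [187.7, 147.4], 1271)]
{'clock': 1.3, 'qpos': array([ 1.1448,  0.5214, -0.0363,  1.5995,  0.0212,  1.0211, -0.1128]), 'qd': array([0.0009, 0.0008, 0.0003, 0.0016, 0.0017, 0.0008, 0.0004]), 'joint_efforts': array([  0.0026, -92.6839,   1.9798, -37.0243,   0.0183,   0.0019,
         0.0001]), 'position': array([ 0.2177, -0.5859,  0.2048]), 'tool_rot': array([-3.1416,  0.    ,  0.3558]), 'force': array([ 0.7254,  0.7135, -0.2052]), 'moment': array([-0.0206, -0.0078, -0.0491]), 'grip_width': 0.08541281514280252} 0.0187
```

View pictures.

View pics/scene0.png

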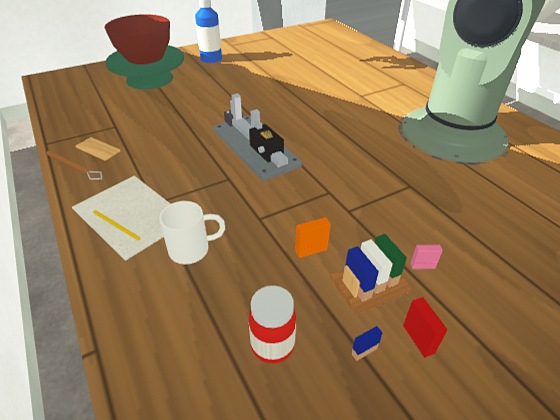

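View pics/top0.png

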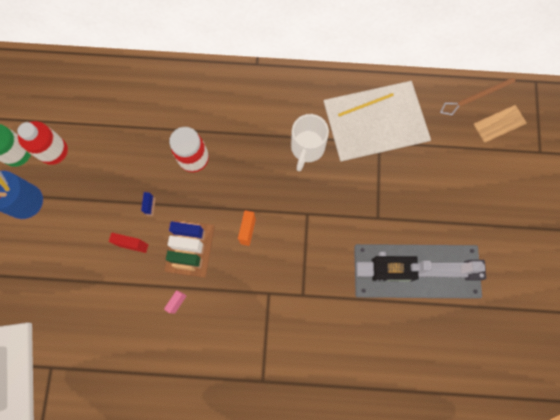

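Run:
```python
import cv2
a=cv2.imread('pics/scene0.png')[200:370,280:460]; cv2.imwrite('pics/c1.png',cv2.resize(a,None,fx=3.5,fy=3.5,interpolation=2))
a=cv2.imread('pics/top0.png')[120:320,100:290]; cv2.imwrite('pics/c2.png',cv2.resize(a,None,fx=3,fy=3,interpolation=2))
a=cv2.imread('pics/top0.png')[180:370,340:500]; cv2.imwrite('pics/c3.png',cv2.resize(a,None,fx=3,fy=3,interpolation=2))
```

```text
(no output)
```

View pics/c1.png

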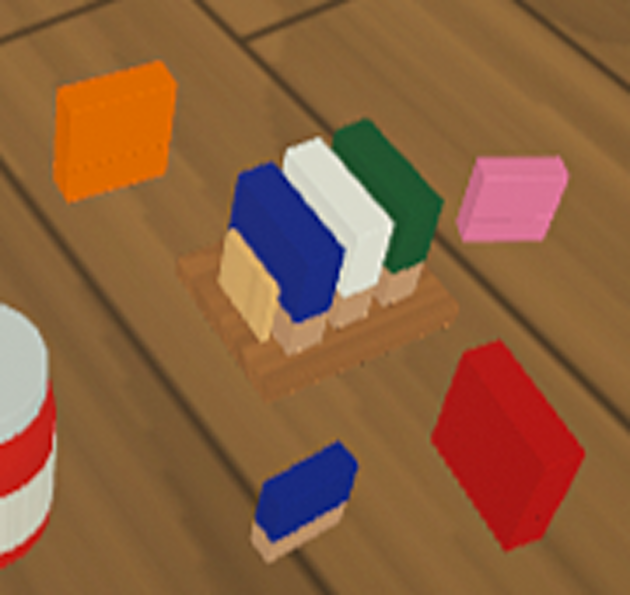

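View pics/c2.png

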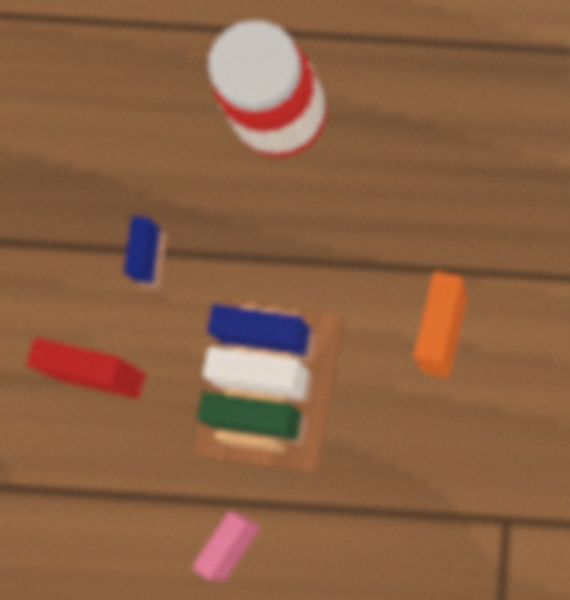

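View pics/c3.png

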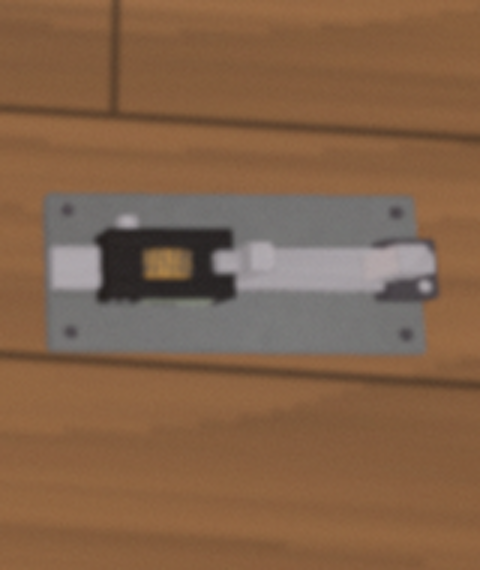

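Run:
```python
import cv2
a=cv2.imread('pics/scene0.png')[80:190,205:310]; cv2.imwrite('pics/c4.png',cv2.resize(a,None,fx=5.4,fy=5.4,interpolation=2))
a=cv2.imread('pics/top0.png')[235:310,345:495]; cv2.imwrite('pics/c5.png',cv2.resize(a,None,fx=5.3,fy=5.3,interpolation=2))
a=cv2.imread('pics/top0.png')[215:280,150:220]; cv2.imwrite('pics/c6.png',cv2.resize(a,None,fx=8,fy=8,interpolation=2))
```

```text
(no output)
```

View pics/c4.png

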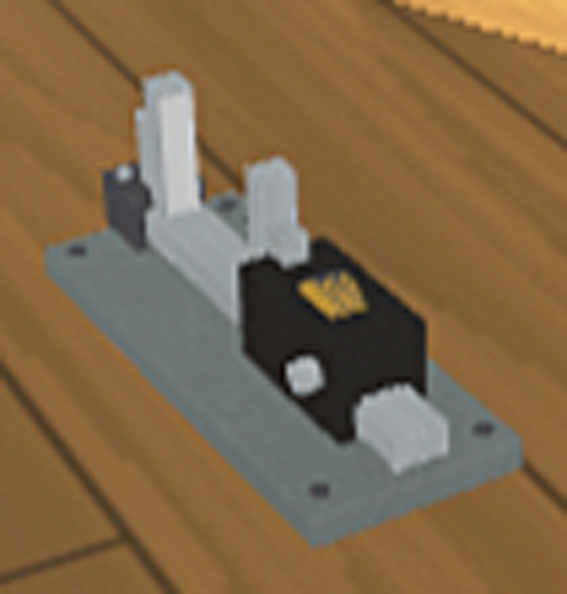

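View pics/c5.png

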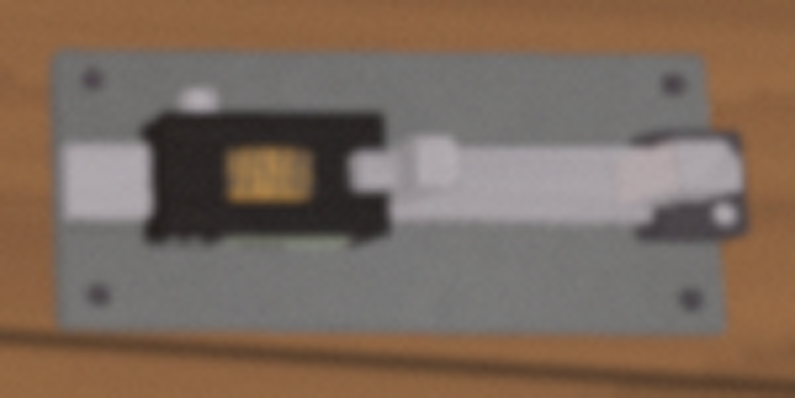

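View pics/c6.png

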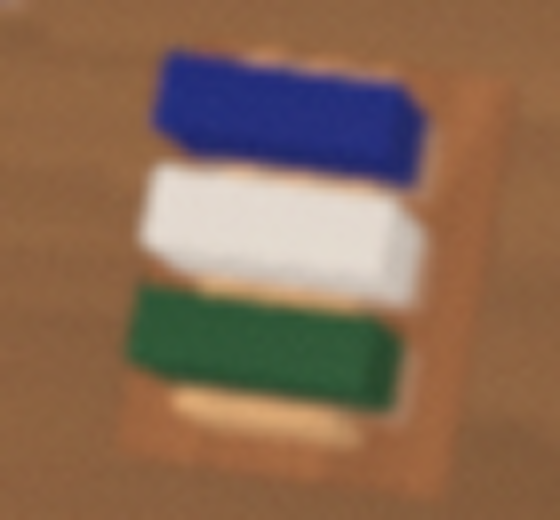

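```bash
cat > fit.py <<'E'
from h import *
from scipy.optimize import least_squares, minimize
np.set_printoptions(precision=4,suppress=True)
ft=bot.grab_frame('top'); fs=bot.grab_frame('scene')
def T(p,X):
    c,s=np.cos(p[2]),np.sin(p[2]); return np.array([p[0]+c*X[0]-s*X[1],p[1]+s*X[0]+c*X[1],X[2]])
def c5(u,v): return (u/5.3+345,v/5.3+235)
def c4(u,v): return (u/5.4+205,v/5.4+80)
B=.02
pts=[ # frame, pixel, fn(gap)->local
(ft,c5(57,52),lambda g:(.055,.18,B)),(ft,c5(705,55),lambda g:(.055,-.08,B)),(ft,c5(722,332),lambda g:(-.055,-.08,B)),(ft,c5(60,328),lambda g:(-.055,.18,B)),
(fs,c4(47,253),lambda g:(.055,-.08,B)),(fs,c4(312,522),lambda g:(.055,.18,B)),(fs,c4(522,440),lambda g:(-.055,.18,B)),
(ft,c5(458,137),lambda g:(.009,-.03+g,.11)),(ft,c5(458,185),lambda g:(-.009,-.03+g,.11)),
(ft,c5(675,142),lambda g:(.009,-.03,.11)),(ft,c5(675,190),lambda g:(-.009,-.03,.11)),
(ft,c5(385,115),lambda g:(.023,-.03+g+.014,.074)),(ft,c5(388,238),lambda g:(-.023,-.03+g+.014,.074)),
(fs,c4(425,322),lambda g:(-.023,-.03+g+.098,.074)),(fs,c4(242,265),lambda g:(.023,-.03+g+.014,.074)),
(ft,c5(270,175),lambda g:(0,-.03+g+.058,.078)),(fs,c4(333,295),lambda g:(0,-.03+g+.058,.078)),
]
def res(p): return np.concatenate([proj(f,T(p,X(p[3])))-np.array(uv) for f,uv,X in pts])
r=least_squares(res,[.45,-.3,0,.08],loss='soft_l1')
print('gauge',r.x,np.degrees(r.x[2])); print(res(r.x).reshape(-1,2).round(1).tolist())
# blue tile, silhouettes at 6x
def blue(f):
    im=cv2.resize(f['pixels'],None,fx=6,fy=6,interpolation=cv2.INTER_LINEAR).astype(int)
    return ((im[...,0]>im[...,2]+35)&(im[...,0]>im[...,1]+35)).astype(np.uint8)
mt,ms=blue(ft),blue(fs)
def keep(m,c):
    n,l=cv2.connectedComponents(m); return (l==l[int(c[1]*6),int(c[0]*6)]).astype(np.uint8)
mt=keep(mt,(185,231)); ms=keep(ms,(362,265)); print(mt.sum()/36,ms.sum()/36)
def box(m,f,p,lo,hi,v):
    P=[proj(f,T(p,(x,y,z))) for x in (lo[0],hi[0]) for y in (lo[1],hi[1]) for z in (lo[2],hi[2])]
    P=((np.array(P)+.5)*6-.5).astype(np.float32); h=cv2.convexHull(P); cv2.fillConvexPoly(m,np.round(h*16).astype(np.int32),v,shift=4)
def cost(p,ret=False):
    c=0
    for f,m in ((ft,mt),(fs,ms)):
        d=np.zeros_like(m); box(d,f,p,(-.01,-.03,.0383),(.01,.03,.085),1)
        if f is fs: box(d,f,p,(.012,-.02,.015),(.017,.02,.055),0)
        c+=(d!=m).sum()/m.sum()
    return c
best=None
for y0 in (-.1,0,.1):
    q=minimize(cost,onz(ft,(185,231),.07)[:2].tolist()+[y0],method='Nelder-Mead',options=dict(initial_simplex=None,xatol=1e-4,fatol=1e-4))
    print('blue',q.x,np.degrees(q.x[2]),q.fun)
c=blue
E
python3 fit.py
```

```text
gauge [ 0.5037 -0.2408  0.0524  0.0797] 3.002467272003578
[[-1.3, -1.0], [-0.2, -0.1], [0.9, 0.8], [-0.7, 0.0], [-1.0, -2.2], [-0.1, -1.2], [1.0, -1.1], [-1.3, 0.2], [-0.7, 0.6], [-0.5, -0.2], [0.3, 0.2], [-0.3, -0.5], [0.4, -0.3], [0.5, -1.2], [-1.1, -1.4], [0.2, -0.7], [-0.1, -2.7]]
345.1388888888889 843.1944444444445
blue [ 0.5492  0.289  -0.1015] -5.812969885720093 0.3824369773243314
blue [0.5492 0.2878 0.0001] 0.0071769273308861644 0.45597464212055405
blue [0.55   0.2879 0.1013] 5.804237646454184 0.6103042766564798
```

```bash
sed -i 's#(u/5.3+345,v/5.3+235)#(u/5.3+344.6,v/5.3+234.6)#; s#(u/5.4+205,v/5.4+80)#(u/5.4+204.6,v/5.4+79.6)#' fit.py
python3 - <<'E'
s=open('fit.py').read()
i=s.index('best=None')
s=s[:i]+'''for y0 in (-.15,-.05):
    a=np.array(onz(ft,(185,231),.07)[:2].tolist()+[y0])
    for k in range(3):
        S=np.vstack([a,a+[.008,0,0],a+[0,.008,0],a+[0,0,.12]])
        q=minimize(cost,a,method='Nelder-Mead',options=dict(initial_simplex=S,xatol=1e-5,fatol=1e-5)); a=q.x
    print('blue',q.x,np.degrees(q.x[2]),q.fun)
for f,m,n in ((ft,mt,'t'),(fs,ms,'s')):
    d=np.zeros_like(m); box(d,f,q.x,(-.01,-.03,.0383),(.01,.03,.085),1)
    if f is fs: box(d,f,q.x,(.012,-.02,.015),(.017,.02,.055),0)
    im=cv2.resize(f['pixels'],None,fx=6,fy=6); cs,_=cv2.findContours(d,cv2.RETR_LIST,cv2.CHAIN_APPROX_NONE); cv2.drawContours(im,cs,-1,(0,255,255),1)
    x,y,w,h=cv2.boundingRect(d); cv2.imwrite('pics/fit_'+n+'.png',im[y-80:y+h+80,x-80:x+w+80])
'''
open('fit.py','w').write(s)
E
python3 fit.py
```

```text
gauge [ 0.5045 -0.2402  0.0521  0.0797] 2.9834476549294773
[[-1.1, -1.0], [-0.0, -0.0], [1.0, 0.8], [-0.5, -0.0], [-0.8, -1.6], [0.0, -0.5], [1.2, -0.5], [-1.2, 0.2], [-0.6, 0.6], [-0.4, -0.3], [0.4, 0.2], [-0.1, -0.5], [0.5, -0.4], [0.7, -0.5], [-0.9, -0.8], [0.3, -0.8], [0.1, -2.1]]
345.47222222222223 843.2777777777778
blue [ 0.5491  0.2897 -0.1447] -8.29235030420133 0.36753737685023896
blue [ 0.5494  0.2898 -0.1275] -7.307868777497599 0.36839900385643753
```

View pics/fit_t.png

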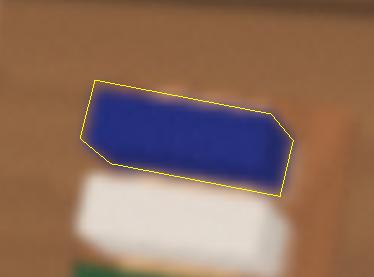

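View pics/fit_s.png

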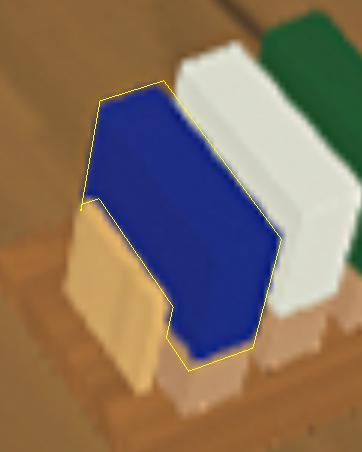

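```bash
python3 - <<'E'
s=open('fit.py').read()
s=s.replace("(im[...,0]>im[...,2]+35)&(im[...,0]>im[...,1]+35)","(im[...,0]>im[...,2]+7)&(im[...,0]>im[...,1]+20)")
s=s.replace('''def cost(p,ret=False):
    c=0''','''W=(1,1)
def cost(p):
    c=0''').replace("for f,m in ((ft,mt),(fs,ms)):\n        d=","for f,m,w in ((ft,mt,W[0]),(fs,ms,W[1])):\n        d=").replace("c+=(d","c+=w*(d")
i=s.index('for y0 in'); j=s.index('for f,m,n in')
s=s[:i]+'''for W in ((1,0),(0,1),(1,1)):
    a=np.array(onz(ft,(185,231),.07)[:2].tolist()+[-.15])
    for k in range(4):
        S=np.vstack([a,a+[.008,0,0],a+[0,.008,0],a+[0,0,.12]])
        q=minimize(cost,a,method='Nelder-Mead',options=dict(initial_simplex=S,xatol=1e-5,fatol=1e-5)); a=q.x
    print(W,'blue',q.x,np.degrees(q.x[2]),q.fun)
'''+s[j:]
open('fit.py','w').write(s)
E
python3 fit.py
```

```text
gauge [ 0.5045 -0.2402  0.0521  0.0797] 2.9834476549294773
[[-1.1, -1.0], [-0.0, -0.0], [1.0, 0.8], [-0.5, -0.0], [-0.8, -1.6], [0.0, -0.5], [1.2, -0.5], [-1.2, 0.2], [-0.6, 0.6], [-0.4, -0.3], [0.4, 0.2], [-0.1, -0.5], [0.5, -0.4], [0.7, -0.5], [-0.9, -0.8], [0.3, -0.8], [0.1, -2.1]]
386.0833333333333 867.6111111111111
(1, 0) blue [ 0.549   0.2894 -0.1379] -7.899279931230792 0.15562270666954456
(0, 1) blue [ 0.5495  0.2896 -0.0982] -5.626584244260387 0.05583658833322661
(1, 1) blue [ 0.5493  0.2895 -0.113 ] -6.472325785012847 0.21932818667119
```

Run:
```python
from h import *
np.set_printoptions(precision=4,suppress=True)
ft=bot.grab_frame('top')
# top-face corners from c6 (8x, origin 150,215)
for n,L in (('blue',[(165,50),(405,85),(385,150),(160,125)]),('white',[(150,165),(390,200),(375,270),(145,240)]),('green',[(135,287),(385,325),(380,370),(130,350)])):
    P=np.array([onz(ft,(150-.44+u/8,215-.44+v/8),.085)[:2] for u,v in L]); print(n,P.tolist(), np.linalg.norm(P[1]-P[0]))
# board 15mm high: corners
P=np.array([onz(ft,(150-.44+u/8,215-.44+v/8),.015)[:2] for u,v in [(510,80),(435,490),(120,445)]]); print(P,np.linalg.norm(P[1]-P[0]),np.linalg.norm(P[2]-P[1]))
```

```text
blue [[0.5604971482166748, 0.31785676044691924], [0.5555661370747484, 0.257600156715391], [0.5389809578641893, 0.26082362248318336], [0.5416093067929348, 0.3168586142617059]] 0.06045802811984713
white [[0.5314881415292582, 0.3181296113510483], [0.5266369031477828, 0.25828894963479376], [0.5091297381413173, 0.2601364335322889], [0.5128604847062253, 0.3171371190316183]] 0.06003698283952242
green [[0.5011635387774196, 0.3181925398398832], [0.49582034544929565, 0.2562762980969304], [0.4847879698077107, 0.2563356252949657], [0.4857196283114721, 0.31755823428649]] 0.06214636519148548
[[0.5718 0.2425]
 [0.4626 0.2513]
 [0.469  0.3341]] 0.10955828002882774 0.08303279840331539
```

View pics/fit_t.png

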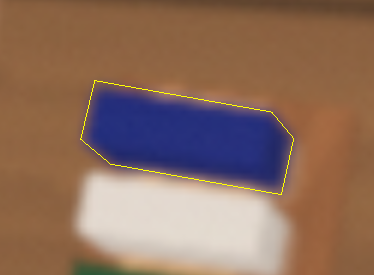

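Candidates: the blue tile in the rack at scene (361,269), the small blue one at (367,343), orange at (312,236), pink at (427,256) and red at (424,327). I choose the rack's blue tile, the larger of the two blues, and the crop confirms it. Fitted poses are tile ≈ (0.549, 0.289) with yaw ≈ -5°, and gauge seat ≈ (0.504, -0.240) with yaw 3° and gap ≈ 80 mm.

```bash
python3 -m handwheel '[[1,-0.7,0,0,0,0],[1,-0.7,0,0,0,0],[1,-0.7,0,0,0,0],[1,-0.7,0,0,0,0],[1,-0.7,0,0,0,0],[1,-0.7,0,0,0,0],[1,-0.7,0,0,0,0],[1,-0.7,0,0,0,0]]' -1 40
```

```text
clock: 2.65
position: [0.3569, -0.3842, 0.2049]
tool_rot: [3.141, -0.0, 0.356]
force: [0.7, 0.3, -1.1]
grip_width: 0.0855
```

```bash
python3 -m handwheel '[[0.6,-1,0,0,0,0],[0.6,-1,0,0,0,0],[0.6,-1,0,0,0,0],[0.6,-1,0,0,0,0],[0.6,-1,0,0,0,0],[0.6,-1,0,0,0,0],[0.6,-1,0,0,0,0],[0.6,-1,0,0,0,0]]'; python3 -m handwheel '[[0.6,-1,0,0,0,0],[0.6,-1,0,0,0,0],[0.6,-1,0,0,0,0],[0.6,-1,0,0,0,0],[0.6,-1,0,0,0,0],[0.6,-1,0,0,0,0],[0.6,-1,0,0,0,0],[0.6,-1,0,0,0,0]]'; python3 -m handwheel '[[0,0,0,0,0,-0.0275],[0,0,0,0,0,-0.0275],[0,0,0,0,0,-0.0275],[0,0,0,0,0,-0.0275],[0,0,0,0,0,-0.0275],[0,0,0,0,0,-0.0275],[0,0,0,0,0,-0.0275],[0,0,0,0,0,-0.0275]]'
```

```text
clock: 3.65
position: [0.3994, -0.1548, 0.205]
tool_rot: [3.141, -0.0, 0.356]
force: [0.1, 0.1, 0.0]
grip_width: 0.0854
clock: 4.65
position: [0.4422, 0.0745, 0.2049]
tool_rot: [3.141, -0.0, 0.356]
force: [0.8, -0.0, 0.6]
grip_width: 0.0852
clock: 5.65
position: [0.4421, 0.0735, 0.2049]
tool_rot: [3.141, 0.0, 1.744]
force: [-0.8, 0.6, -0.3]
grip_width: 0.0853
```

```bash
python3 -m handwheel '[[0,0,0,0,0,-0.0261],[0,0,0,0,0,-0.0261],[0,0,0,0,0,-0.0261],[0,0,0,0,0,-0.0261],[0,0,0,0,0,-0.0261],[0,0,0,0,0,-0.0261],[0,0,0,0,0,-0.0261],[0,0,0,0,0,-0.0261]]'
cat > to.py <<'E'
import sys; from h import *
from scipy.spatial.transform import Rotation as R
x,y,z=map(float,sys.argv[1:4]); s=bot.observe(); Rm=R.from_euler('xyz',s['tool_rot']).as_matrix()
d=Rm.T@(np.array([x,y,z])-s['position'])
print('pos',s['position'].round(4),'rot',s['tool_rot'].round(4),'units(25mm):',(d/.025).round(3),'clock',s['clock'])
E
python3 to.py .5493 .2893 .12
```

```text
clock: 6.65
position: [0.4421, 0.0735, 0.2049]
tool_rot: [-3.142, 0.0, 3.055]
force: [0.1, 0.0, 0.6]
grip_width: 0.0854
pos [0.4421 0.0735 0.2049] rot [-3.1415e+00  2.0000e-04  3.0552e+00] units(25mm): [-3.526  8.97   3.396] clock 6.65
```

```bash
python3 -m handwheel '[[-0.44,1,0.1,0,0,0],[-0.44,1,0.1,0,0,0],[-0.44,1,0.1,0,0,0],[-0.44,1,0.1,0,0,0],[-0.44,1,0.1,0,0,0],[-0.44,1,0.1,0,0,0],[-0.44,1,0.1,0,0,0],[-0.44,1,0.1,0,0,0]]';python3 -m handwheel '[[0,0.97,0.5,0,0,0],[0,0,0.5,0,0,0],[0,0,0,0,0,0]]'; python3 to.py .5493 .2893 .036
python3 - <<'E'
from h import *
a=snap('scene','s1.png')['pixels'][130:370,250:480]; b=snap('top','t1.png')['pixels'][170:300,120:270]
cv2.imwrite('pics/s1c.png',cv2.resize(a,None,fx=2.5,fy=2.5)); cv2.imwrite('pics/t1c.png',cv2.resize(b,None,fx=4,fy=4))
E
```

```text
clock: 7.65
position: [0.5485, 0.2654, 0.1847]
tool_rot: [-3.141, 0.0, 3.05]
force: [0.7, -0.6, 0.8]
grip_width: 0.0853
clock: 8.02
position: [0.5498, 0.2879, 0.1588]
tool_rot: [-3.14, -0.001, 3.05]
force: [-0.2, -0.2, 0.3]
grip_width: 0.0854
pos [0.5498 0.2879 0.1588] rot [-3.1403e+00 -1.3000e-03  3.0498e+00] units(25mm): [0.019 0.06  4.913] clock 8.025
```

View pics/s1c.png

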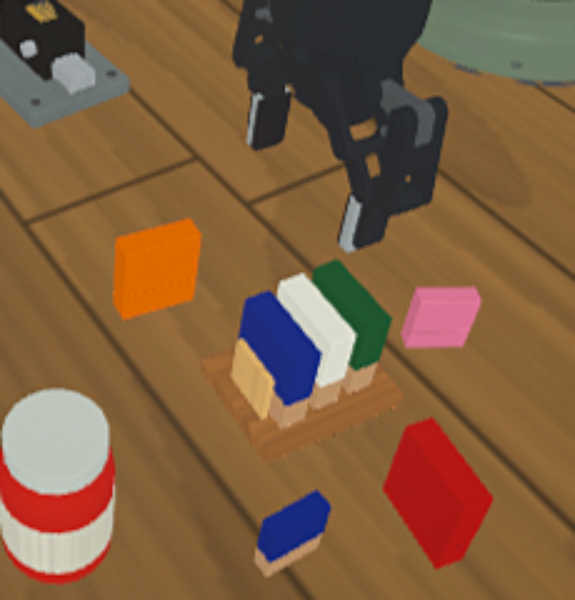

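View pics/t1c.png

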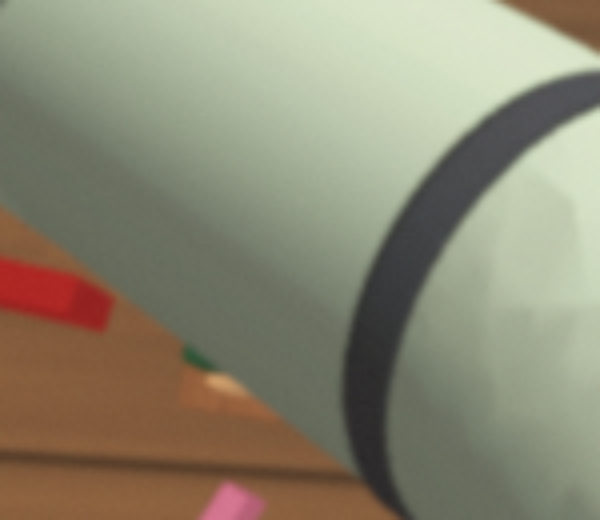

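```bash
python3 -m handwheel '[[0,0.06,0.9,0,0,0],[0,0,0.9,0,0,0],[0,0,0.4,0,0,0],[0,0,0,0,0,0]]'; python3 to.py .5493 .2893 .036
python3 - <<'E'
from h import *
f=snap('scene','s2.png')
a=f['pixels'][170:330,290:450]
cv2.imwrite('pics/s2c.png',cv2.resize(a,None,fx=3.7,fy=3.7))
s=bot.observe();from scipy.spatial.transform import Rotation as R
M=R.from_euler('xyz',s['tool_rot']).as_matrix()
for sy in (-1,1):
  for sx in (-1,1): print(sy,sx,((proj(f,s['position']+M@[sx*.011,sy*.0427,-.013])-[290,170])*3.7).round())
E
```

```text
clock: 8.62
position: [0.5499, 0.2902, 0.104]
tool_rot: [-3.141, -0.001, 3.05]
force: [0.5, 0.5, 0.0]
grip_width: 0.0852
pos [0.5499 0.2902 0.104 ] rot [-3.1410e+00 -1.3000e-03  3.0501e+00] units(25mm): [ 0.019 -0.035  2.718] clock 8.625
-1 -1 [203. 223.]
-1 1 [246. 209.]
1 -1 [315. 364.]
1 1 [361. 346.]
```

View pics/s2c.png

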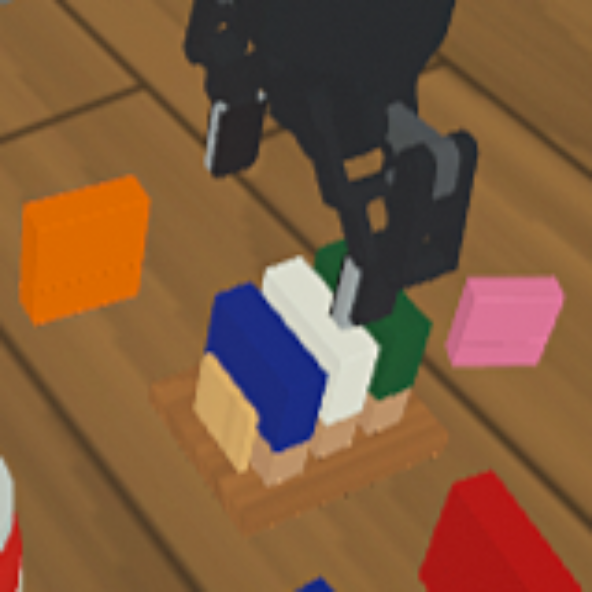

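```bash
python3 - <<'E'
from h import *
f=bot.grab_frame('scene')
s=bot.observe();from scipy.spatial.transform import Rotation as R
M=R.from_euler('xyz',s['tool_rot']).as_matrix()
for b in (0,.013,.02,.03,.04,.05):
  print(b,[((proj(f,s['position']+M@[0,y,-b])-[290,170])*3.7).round().tolist() for y in (-.0427,0,.0427)])
print(s['qpos'],s['grip_width'])
E
python3 - <<'E'
import cv2
a=cv2.imread('pics/s2.png')[195:265,335:425]
cv2.imwrite('pics/s2d.png',cv2.resize(a,None,fx=8,fy=8,interpolation=2))
E
```

```text
0 [[221.0, 236.0], [274.0, 303.0], [333.0, 376.0]]
0.013 [[225.0, 216.0], [279.0, 282.0], [338.0, 355.0]]
0.02 [[227.0, 204.0], [281.0, 271.0], [341.0, 343.0]]
0.03 [[230.0, 188.0], [285.0, 254.0], [346.0, 327.0]]
0.04 [[233.0, 171.0], [289.0, 237.0], [350.0, 310.0]]
0.05 [[236.0, 153.0], [293.0, 219.0], [355.0, 292.0]]
[-0.09253252  0.73955877 -0.75547499  1.66511171  0.59064033  0.97834393
  0.42086073] 0.08576162703888829
```

View pics/s2d.png

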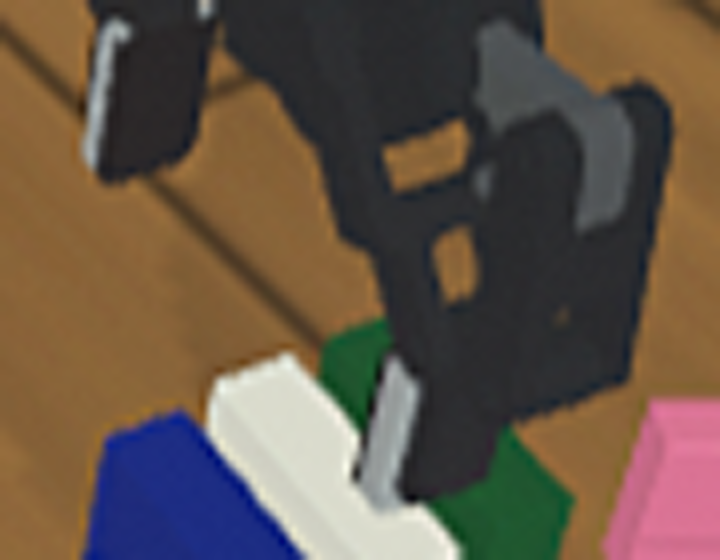

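View pics/t1.png

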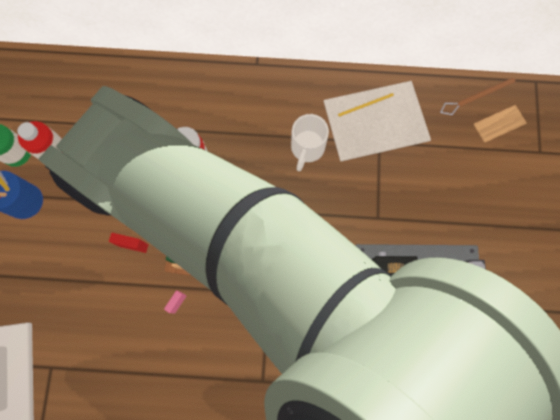

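View pics/s2.png

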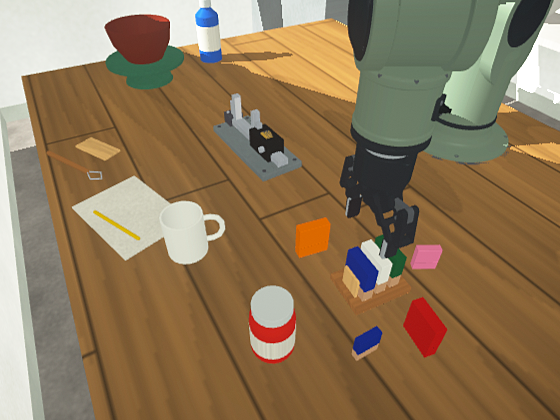

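```bash
python3 -m handwheel '[[0,0,-0.5,0,0,0],[0,0,0,0,0,0],[0,0,0,0,0,0],[0,0,0,0,0,0],[0,0,0,0,0,0],[0,0,0,0,0,0]]' 1;  python3 - <<'E'
from h import *
f=snap('scene','s3.png')
a=f['pixels'][170:310,310:450]
s=bot.observe();from scipy.spatial.transform import Rotation as R
M=R.from_euler('xyz',s['tool_rot']).as_matrix()
b=cv2.resize(a,None,fx=4,fy=4)
for k in (0,.02,.04):
    p=(proj(f,s['position']+M@[0,0,-k])-[310,170]+.5)*4; print(k,p); cv2.circle(b,tuple(int(v) for v in p),3,(0,255,255),-1)
cv2.imwrite('pics/s3c.png',b); print(s['grip_width'],s['position'],s['clock'])
E
```

```text
clock: 9.48
position: [0.5503, 0.2903, 0.1172]
tool_rot: [-3.142, -0.0, 3.05]
force: [-0.1, 0.3, 0.0]
grip_width: -0.0002
0 [223.12306402 307.95887178]
0.02 [230.87833717 272.1378727 ]
0.04 [238.98140834 234.71042183]
8.58923505438411e-05 [0.55030545 0.2903364  0.11722993] 9.525
```

View pics/s3c.png

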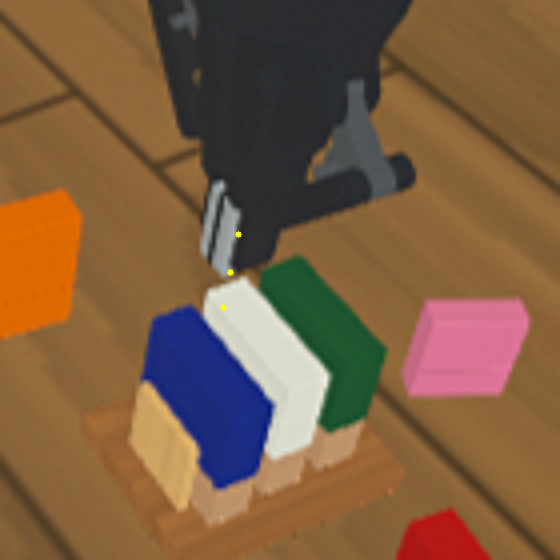

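```bash
python3 to.py .51 .085 .03
python3 - <<'E'
from h import *
f=bot.grab_frame('top')
print('orange',onz(f,(247,228),.035),'pink',onz(f,(175,300),.02),'smallblue',onz(f,(148,203),.02),'mug',onz(f,(309,138),.06),'jar',onz(f,(188,148),.08))
E
```

```text
pos [0.5503 0.2903 0.1172] rot [-3.1416e+00 -1.0000e-04  3.0500e+00] units(25mm): [ 0.854 -8.326  3.489] clock 9.525
orange [0.56533641 0.16873658 0.035     ] pink [0.40954878 0.3043387  0.02      ] smallblue [0.6085562  0.38535191 0.02      ] mug [0.76332404 0.05106929 0.06      ] jar [0.71676954 0.30047813 0.08      ]
```

```bash
python3 -m handwheel '[[0.11,-1,0,0,0,0],[0.11,-1,0,0,0,0],[0.11,-1,0,0,0,0],[0.11,-1,0,0,0,0],[0.11,-1,0,0,0,0],[0.11,-1,0,0,0,0],[0.11,-1,0.5,0,0,0],[0.08,-1,0.8,0,0,0]]'; python3 -m handwheel '[[0,-0.3,0.8,0,0,0],[0,0,0.8,0,0,0],[0,0,0.6,0,0,0],[0,0,0.3,0,0,0],[0,0,0,0,0,0]]';  python3 - <<'E'
from h import *
f=snap('scene','s4.png')
a=f['pixels'][130:270,270:410]
s=bot.observe();from scipy.spatial.transform import Rotation as R
M=R.from_euler('xyz',s['tool_rot']).as_matrix()
b=cv2.resize(a,None,fx=4,fy=4)
for k in (0,.02,.04):
    p=(proj(f,s['position']+M@[0,0,-k])-[270,130]+.5)*4; print(k,p); cv2.circle(b,tuple(int(v) for v in p),3,(0,255,255),-1)
cv2.imwrite('pics/s4c.png',b); snap('top','t4.png')
E
```

```text
clock: 10.58
position: [0.5111, 0.0923, 0.0849]
tool_rot: [3.141, 0.001, 3.05]
force: [0.7, 0.4, -0.5]
grip_width: -0.0002
clock: 11.2
position: [0.51, 0.0861, 0.022]
tool_rot: [3.142, -0.001, 3.051]
force: [-0.8, 0.3, 0.2]
grip_width: -0.0001
0 [169.33116668 307.57792781]
0.02 [171.62034489 278.25596601]
0.04 [173.98557256 247.95989078]
```

View pics/s4c.png

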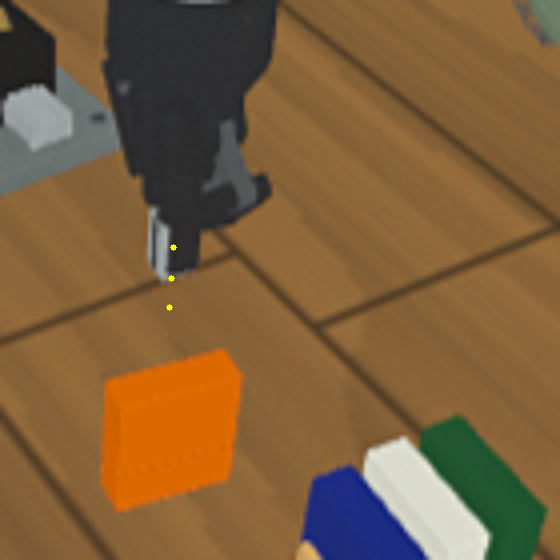

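View pics/t4.png

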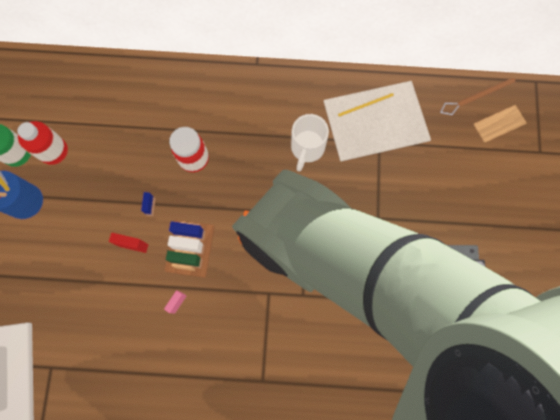

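```bash
python3 -m handwheel '[[0,0,0.4,0,0,0],[0,0,0.3,0,0,0],[0,0,0.1,0,0,0],[0,0,0.08,0,0,0],[0,0,0,0,0,0]]'
```

```text
clock: 11.92
position: [0.5102, 0.0856, 0.0003]
tool_rot: [-3.142, -0.0, 3.05]
force: [0.4, 0.1, 0.0]
grip_width: -0.0001
```

```bash
python3 -m handwheel '[[0,0,0.1,0,0,0],[0,0,0.1,0,0,0],[0,0,0,0,0,0]]'
```

```text
clock: 12.3
position: [0.5101, 0.0857, -0.0049]
tool_rot: [-3.142, -0.0, 3.05]
force: [-0.3, -0.1, 0.2]
grip_width: -0.0001
```

No contact 5 mm below the nominal surface, so the error is in z: the real fingertips are higher than the reported TCP. I'll keep lowering gently to find the offset.

```bash
python3 -m handwheel '[[0,0,0.2,0,0,0],[0,0,0.15,0,0,0],[0,0,0,0,0,0]]'; python3 -m handwheel '[[0,0,0.1,0,0,0],[0,0,0,0,0,0]]'
```

```text
clock: 12.68
position: [0.5099, 0.0857, -0.0138]
tool_rot: [-3.141, -0.001, 3.05]
force: [-0.8, -1.0, 0.0]
grip_width: -0.0002
clock: 12.92
position: [0.5102, 0.0856, -0.0161]
tool_rot: [-3.142, -0.0, 3.05]
force: [0.2, 0.3, -0.2]
grip_width: -0.0003
```

```bash
python3 -m handwheel '[[0,0,0.08,0,0,0],[0,0,0,0,0,0]]'
```

```text
clock: 13.18
position: [0.5101, 0.0857, -0.0181]
tool_rot: [3.142, -0.0, 3.05]
force: [0.0, 0.1, -0.2]
grip_width: 0.0
```

```bash
python3 -m handwheel '[[0,0,0.06,0,0,0],[0,0,0,0,0,0]]';python3 -m handwheel '[[0,0,0.06,0,0,0],[0,0,0,0,0,0]]'
```

```text
clock: 13.42
position: [0.5101, 0.0856, -0.0196]
tool_rot: [-3.142, -0.0, 3.05]
force: [-0.5, -0.9, 0.5]
grip_width: 0.0002
clock: 13.68
position: [0.5101, 0.0857, -0.021]
tool_rot: [-3.142, -0.0, 3.05]
force: [0.3, 0.4, -0.7]
grip_width: -0.0006
```

```bash
python3 -m handwheel '[[0,0,0.06,0,0,0],[0,0,0,0,0,0]]';python3 -m handwheel '[[0,0,0.06,0,0,0],[0,0,0,0,0,0]]'
python3 - <<'E'
from h import *
f=snap('scene','s5.png')
a=f['pixels'][160:240,280:360]
s=bot.observe();from scipy.spatial.transform import Rotation as R
M=R.from_euler('xyz',s['tool_rot']).as_matrix()
b=cv2.resize(a,None,fx=7,fy=7)
for k in (0,.02,.025,.03):
    p=(proj(f,s['position']+M@[0,0,-k])-[280,160]+.5)*7; print(k,p); cv2.circle(b,tuple(int(v) for v in p),3,(0,255,255),-1)
cv2.imwrite('pics/s5c.png',b)
E
```

```text
clock: 13.92
position: [0.5102, 0.0857, -0.0225]
tool_rot: [3.142, -0.0, 3.05]
force: [-1.1, -0.1, -0.3]
grip_width: -0.0004
clock: 14.18
position: [0.5101, 0.0857, -0.0241]
tool_rot: [-3.142, -0.0, 3.05]
force: [0.0, 0.0, -0.6]
grip_width: -0.0002
0 [217.19156233 440.35117053]
0.02 [220.89780623 392.70792554]
0.025 [221.84266912 380.56184575]
0.03 [222.79502698 368.31941906]
```

View pics/s5c.png

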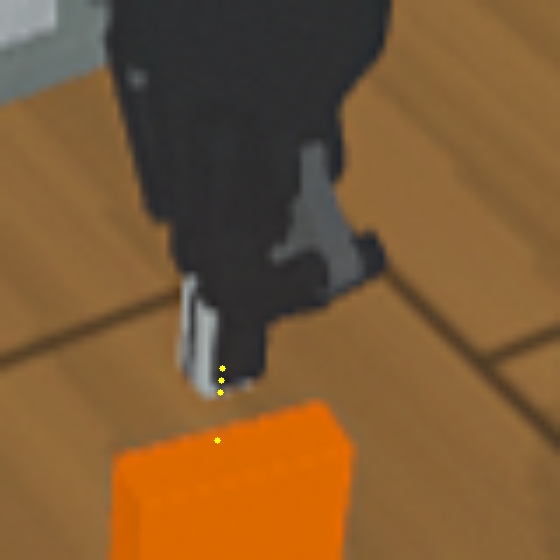

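```bash
python3 -m handwheel '[[0,0,0.04,0,0,0],[0,0,0,0,0,0]]';python3 -m handwheel '[[0,0,0.04,0,0,0],[0,0,0,0,0,0]]'
```

```text
clock: 14.48
position: [0.5101, 0.0856, -0.025]
tool_rot: [-3.142, -0.0, 3.05]
force: [0.0, -0.2, 0.2]
grip_width: 0.0004
clock: 14.72
position: [0.5102, 0.0857, -0.026]
tool_rot: [3.142, -0.0, 3.05]
force: [-0.4, 0.5, -0.6]
grip_width: 0.0002
```

```bash
python3 -m handwheel '[[0,0,0.06,0,0,0],[0,0,0,0,0,0]]';python3 -m handwheel '[[0,0,0.06,0,0,0],[0,0,0,0,0,0]]'
```

```text
clock: 14.98
position: [0.5103, 0.0856, -0.0265]
tool_rot: [-3.141, 0.001, 3.05]
force: [-6.6, -3.0, 27.5]
grip_width: 0.0002
clock: 15.22
position: [0.5104, 0.0857, -0.0267]
tool_rot: [-3.14, 0.002, 3.05]
force: [-18.7, -6.3, 64.8]
grip_width: -0.0
```

```bash
python3 -m handwheel '[[0,0,-0.2,0,0,0],[0,0,-0.9,0,0,0],[0,0,-1,0,0,0],[0,0,-1,0,0,0],[0,0.4,-1,0,0,0],[-0.1,1,-0.5,0,0,0],[-0.1,1,0,0,0,0],[-0.1,1,0,0,0,0]]' -1; python3 to.py .5493 .2893 .09
```

```text
clock: 16.23
position: [0.5256, 0.1717, 0.0859]
tool_rot: [3.141, 0.0, 3.051]
force: [-0.1, -1.4, 0.2]
grip_width: 0.0853
pos [0.5256 0.1717 0.0859] rot [3.1412 0.     3.0505] units(25mm): [-0.518  4.772 -0.163] clock 16.225
```

```bash
python3 -m handwheel '[[-0.11,1,0,0,0,0],[-0.11,1,0,0,0,0],[-0.1,1,0,0,0,0],[-0.1,1,0,0,0,0],[-0.1,0.75,0,0,0,0],[0,0,0,0,0,0]]'; python3 to.py .5493 .2893 .007
python3 - <<'E'
from h import *
f=snap('scene','s6.png')
a=f['pixels'][170:310,310:450]
s=bot.observe();from scipy.spatial.transform import Rotation as R
M=R.from_euler('xyz',s['tool_rot']).as_matrix()
b=cv2.resize(a,None,fx=4,fy=4)
for y in (-.043,.043):
  for x in (-.011,.011):
    p=(proj(f,s['position']+M@[x,y,-.039])-[310,170]+.5)*4; cv2.circle(b,tuple(int(v) for v in p),3,(0,255,255),-1)
cv2.imwrite('pics/s6c.png',b)
E
```

```text
clock: 16.98
position: [0.5488, 0.2888, 0.0857]
tool_rot: [3.141, -0.001, 3.052]
force: [0.2, -0.8, -0.0]
grip_width: 0.0855
pos [0.5488 0.2888 0.0857] rot [ 3.1409e+00 -6.0000e-04  3.0520e+00] units(25mm): [-0.022  0.021  3.147] clock 16.975
```

View pics/s6c.png

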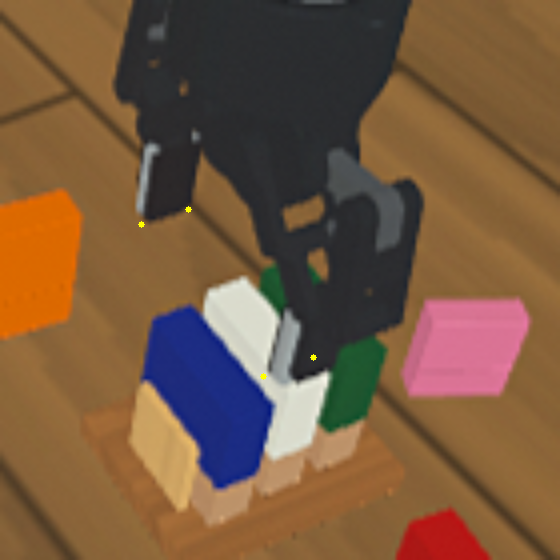

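```bash
python3 -m handwheel '[[-0.04,0,0.7,0,0,0],[0,0,0.7,0,0,0],[0,0,0.5,0,0,0],[0,0,0.2,0,0,0],[0,0,0,0,0,0]]'
python3 - <<'E'
from h import *
f=snap('scene','s7.png')
a=f['pixels'][190:310,320:440]
b=cv2.resize(a,None,fx=5,fy=5,interpolation=2); cv2.imwrite('pics/s7c.png',b)
E
```

```text
clock: 17.65
position: [0.5501, 0.2866, 0.0333]
tool_rot: [-3.142, -0.0, 3.05]
force: [0.1, 0.3, -0.4]
grip_width: 0.0856
```

View pics/s7c.png

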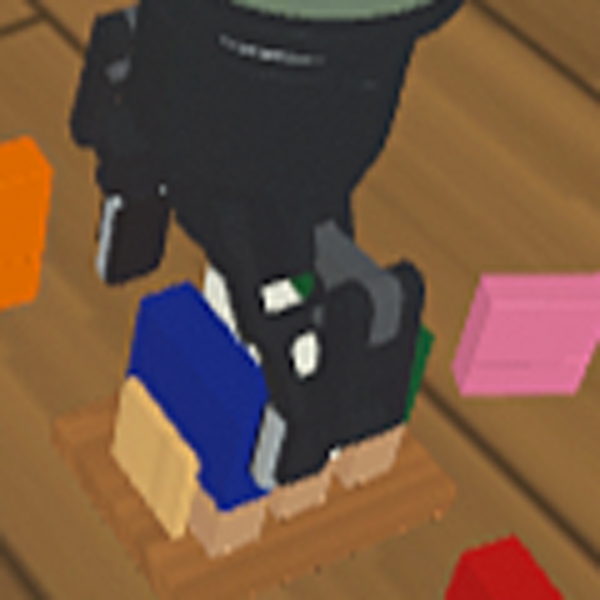

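Run:
```python
from h import *
f=bot.grab_frame('scene')
s=bot.observe();from scipy.spatial.transform import Rotation as R
M=R.from_euler('xyz',s['tool_rot']).as_matrix()
for nm,P in (('f2 +x in',[-.011,.043,-.039]),('f2 -x in',[.011,.043,-.039]),('f1 +x in',[-.011,-.043,-.039])):
  X=s['position']+M@P; print(nm,X.round(4),((proj(f,X)-[320,190]+.5)*5).round())
```

```text
f2 +x in [0.5653 0.3286 0.073 ] [247. 480.]
f2 -x in [0.5434 0.3306 0.0729] [306. 456.]
f1 +x in [0.5575 0.2429 0.0729] [105. 290.]
```

```bash
python3 -m handwheel '[[0,0.1,0.5,0,0,0],[0,0,0.4,0,0,0],[0,0,0.15,0,0,0],[0,0,0,0,0,0]]'; python3 -m handwheel '[[0,0,0,0,0,0],[0,0,0,0,0,0],[0,0,0,0,0,0],[0,0,0,0,0,0]]' 1 40
python3 - <<'E'
from h import *
f=snap('scene','s8.png')
a=f['pixels'][190:310,320:440]
b=cv2.resize(a,None,fx=5,fy=5,interpolation=2); cv2.imwrite('pics/s8c.png',b)
E
```

```text
clock: 18.25
position: [0.5503, 0.289, 0.0069]
tool_rot: [-3.141, -0.001, 3.05]
force: [0.3, 0.8, -0.1]
grip_width: 0.0852
clock: 18.75
position: [0.5507, 0.2893, 0.0078]
tool_rot: [3.141, 0.001, 3.05]
force: [-0.4, -0.4, 6.6]
grip_width: 0.0593
```

View pics/s8c.png

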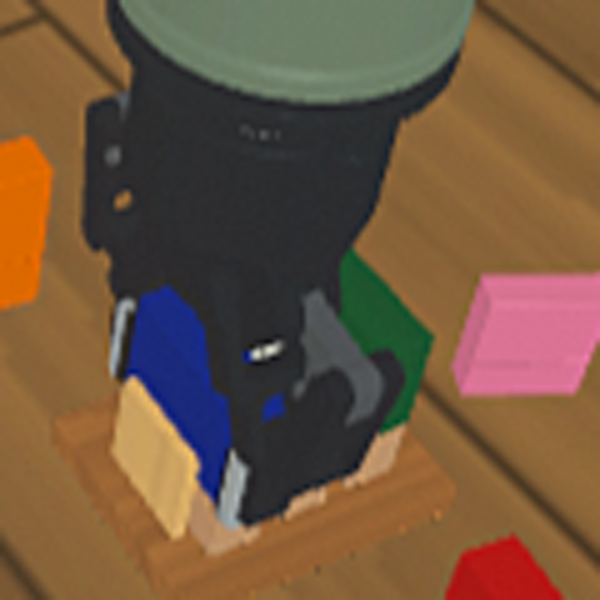

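```bash
python3 -m handwheel '[[0,0,-0.5,0,0,0],[0,0,-0.7,0,0,0],[0,0,-0.9,0,0,0],[0,0,-0.9,0,0,0],[0,0,-0.3,0,0,0],[0,0,0,0,0,0]]'; python3 to.py .51 .085 .085
python3 - <<'E'
from h import *
f=snap('scene','s9.png')
a=f['pixels'][150:310,300:460]
b=cv2.resize(a,None,fx=3.7,fy=3.7,interpolation=2); cv2.imwrite('pics/s9c.png',b)
E
```

```text
clock: 19.55
position: [0.5507, 0.289, 0.0903]
tool_rot: [3.141, 0.001, 3.05]
force: [0.2, 0.1, -2.5]
grip_width: 0.0598
pos [0.5507 0.289  0.0903] rot [3.1413e+00 8.0000e-04 3.0498e+00] units(25mm): [ 0.873 -8.276  0.21 ] clock 19.55
```

View pics/s9c.png

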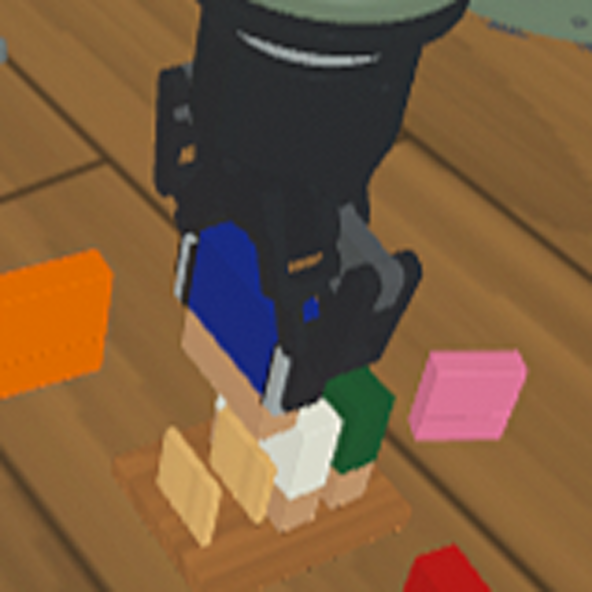

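```bash
python3 -m handwheel '[[0.1,-0.6,0,0,0,0],[0.1,-1,0,0,0,0],[0.1,-1,0,0,0,0],[0.1,-1,0,0,0,0],[0.1,-1,0,0,0,0],[0.1,-1,0,0,0,0],[0.1,-1,0,0,0,0],[0.1,-1,0.2,0,0,0]]'; python3 -m handwheel '[[0.07,-0.7,0.9,0,0,0],[0,0,0.9,0,0,0],[0,0,0.9,0,0,0],[0,0,0.5,0,0,0],[0,0,0.2,0,0,0],[0,0,0,0,0,0]]'; python3 to.py .51 .085 -.0072
```

```text
clock: 20.6
position: [0.5124, 0.0999, 0.0844]
tool_rot: [-3.141, -0.001, 3.049]
force: [0.0, -0.1, -2.1]
grip_width: 0.0595
clock: 21.35
position: [0.5098, 0.0844, -0.0001]
tool_rot: [3.142, -0.0, 3.05]
force: [0.0, 0.0, -1.8]
grip_width: 0.0596
pos [ 5.098e-01  8.440e-02 -1.000e-04] rot [ 3.1416 -0.      3.0501] units(25mm): [-0.006  0.024  0.285] clock 21.35
```

```bash
python3 -m handwheel '[[0,0,0.2,0,0,0],[0,0,0.06,0,0,0],[0,0,0,0,0,0]]'; python3 -m handwheel '[[0,0,0.03,0,0,0],[0,0,0,0,0,0]]'
```

```text
clock: 21.72
position: [0.5099, 0.0844, -0.0067]
tool_rot: [3.142, 0.0, 3.05]
force: [-0.4, 0.1, -3.6]
grip_width: 0.0597
clock: 21.98
position: [0.51, 0.0845, -0.0072]
tool_rot: [-3.142, 0.0, 3.05]
force: [-0.1, -0.9, 2.8]
grip_width: 0.0597
```

```bash
python3 -m handwheel '[[0,0,0,0,0,0],[0,0,0,0,0,0],[0,0,0,0,0,0],[0,0,-0.5,0,0,0],[0,0,-0.9,0,0,0],[0,0,-0.9,0,0,0],[0,0,-0.6,0,0,0],[0,0,0,0,0,0]]' -1; python3 to.py .51 .0845 .01
python3 - <<'E'
from h import *
f=snap('scene','s10.png')
a=f['pixels'][110:270,240:400]
b=cv2.resize(a,None,fx=3.7,fy=3.7,interpolation=2); cv2.imwrite('pics/s10c.png',b)
E
```

```text
clock: 22.98
position: [0.5104, 0.0844, 0.066]
tool_rot: [3.141, 0.002, 3.05]
force: [0.1, -0.3, 0.3]
grip_width: 0.0857
pos [0.5104 0.0844 0.066 ] rot [3.1413e+00 1.7000e-03 3.0496e+00] units(25mm): [0.02  0.003 2.241] clock 22.975
```

View pics/s10c.png

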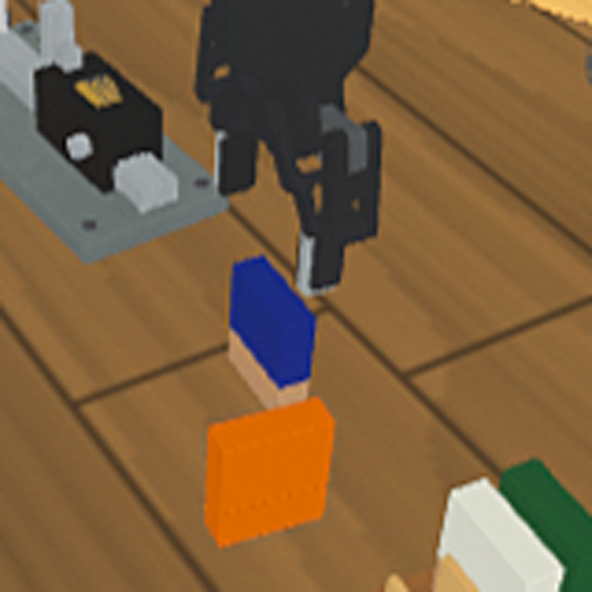

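```bash
python3 -m handwheel '[[0,0,0,0,0,0.0278],[0,0,0,0,0,0.0278],[0,0,0,0,0,0.0278],[0,0,0,0,0,0.0278],[0,0,0,0,0,0.0278],[0,0,0,0,0,0.0278],[0,0,0,0,0,0.0278],[0,0,0,0,0,0.0278]]';  python3 -m handwheel '[[0,0,0,0,0,0.0276],[0,0,0.5,0,0,0],[0,0,0.7,0,0,0],[0,0,0.7,0,0,0],[0,0,0.4,0,0,0],[0,0,0.2,0,0,0],[0,0,0,0,0,0]]'; python3 to.py .51 .0845 .002
```

```text
clock: 24.02
position: [0.5093, 0.0842, 0.0642]
tool_rot: [-3.14, 0.0, 1.647]
force: [0.8, 1.0, 0.1]
grip_width: 0.0853
clock: 24.9
position: [0.5098, 0.0845, 0.0023]
tool_rot: [-3.141, 0.0, 1.48]
force: [0.3, -0.2, 0.3]
grip_width: 0.0852
pos [0.5098 0.0845 0.0023] rot [-3.1413  0.      1.4795] units(25mm): [0.002 0.009 0.014] clock 24.9
```

```bash
python3 -m handwheel '[[0,0,0,0,0,0],[0,0,0,0,0,0],[0,0,0,0,0,0],[0,0,0,0,0,0],[0,0,0,0,0,0],[0,0,0,0,0,0]]' 1 40; python3 to.py .51 .0845 .1;  python3 - <<'E'
from h import *
f=snap('scene','s11.png')
a=f['pixels'][110:270,240:400]
b=cv2.resize(a,None,fx=3.7,fy=3.7,interpolation=2); cv2.imwrite('pics/s11c.png',b)
E
```

```text
clock: 25.65
position: [0.5099, 0.0844, 0.0027]
tool_rot: [3.142, 0.0, 1.479]
force: [-1.3, -0.8, 4.2]
grip_width: 0.0197
pos [0.5099 0.0844 0.0027] rot [3.1415 0.     1.4792] units(25mm): [ 0.004  0.006 -3.893] clock 25.65
```

View pics/s11c.png

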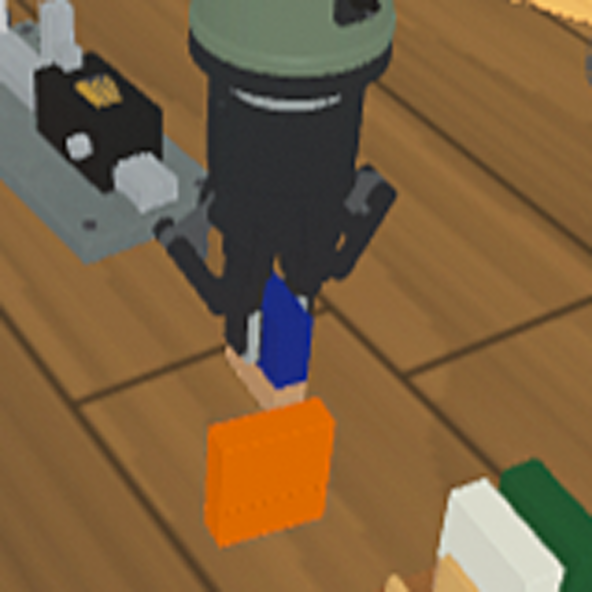

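```bash
python3 -m handwheel '[[0,0,-0.4,0,0,0],[0,0,-1,0,0,0],[0,0,-1,0,0,0],[0,0,-1,0,0,0],[0,0,-1,0,0,0],[0,0,-0.8,0,0,0],[0,0,-0.2,0,0,-0.0229],[0,0,0,0,0,0]]'; python3 to.py .5042 -.2352 .138
```

```text
clock: 26.7
position: [0.51, 0.0844, 0.1382]
tool_rot: [3.141, -0.0, 1.622]
force: [0.1, 0.3, -2.2]
grip_width: 0.0198
pos [0.51   0.0844 0.1382] rot [ 3.1408e+00 -3.0000e-04  1.6224e+00] units(25mm): [-1.2753e+01 -8.8800e-01  6.0000e-03] clock 26.7
```

```bash
python3 -m handwheel '[[-0.6,-0.07,0,0,0,0],[-1,-0.07,0,0,0,0],[-1,-0.07,0,0,0,0],[-1,-0.07,0,0,0,0],[-1,-0.07,0,0,0,0],[-1,-0.07,0,0,0,0],[-1,-0.07,0,0,0,0],[-1,-0.07,0,0,0,0]]'; python3 -m handwheel '[[-1,-0.07,0,0,0,0],[-1,-0.07,0,0,0,0],[-1,-0.07,0,0,0,0],[-1,-0.07,0,0,0,0],[-0.8,-0.03,0,0,0,0],[-0.3,0,0,0,0,0],[0,0,0,0,0,0]]'; python3 to.py .5042 -.2352 .138;  python3 - <<'E'
from h import *
f=snap('scene','s12.png')
a=f['pixels'][20:190,190:330]
b=cv2.resize(a,None,fx=3.5,fy=3.5,interpolation=2); cv2.imwrite('pics/s12c.png',b)
snap('top','t12.png')
E
```

```text
clock: 27.7
position: [0.505, -0.1078, 0.1372]
tool_rot: [-3.141, 0.0, 1.62]
force: [-0.3, 0.0, -2.4]
grip_width: 0.0195
clock: 28.58
position: [0.5046, -0.2337, 0.1374]
tool_rot: [-3.141, -0.0, 1.622]
force: [0.3, 1.1, -2.1]
grip_width: 0.019
pos [ 0.5046 -0.2337  0.1374] rot [-3.1414e+00 -4.0000e-04  1.6224e+00] units(25mm): [-0.059 -0.019 -0.025] clock 28.575
```

View pics/s12c.png

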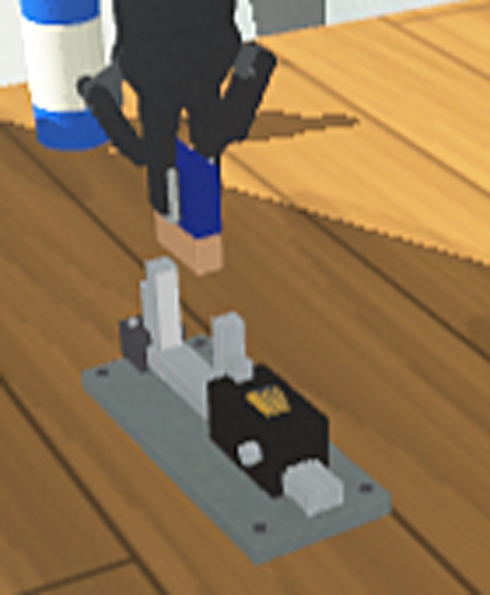

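View pics/t12.png

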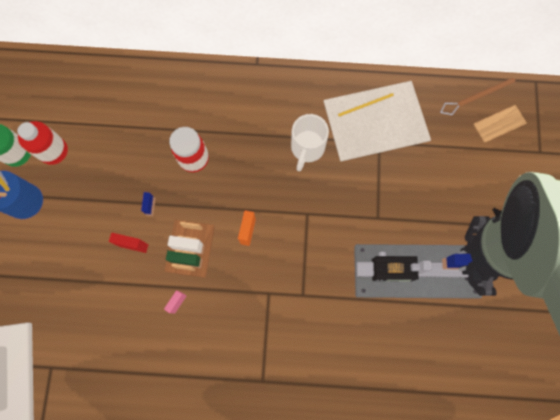

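```bash
cat > ov.py <<'E'
import sys; from h import *
def T(p,X):
    c,s=np.cos(p[2]),np.sin(p[2]); return np.array([p[0]+c*X[0]-s*X[1],p[1]+s*X[0]+c*X[1],X[2]])
def wire(img,f,p,lo,hi,o,k,col):
    C=[[x,y,z] for x in (lo[0],hi[0]) for y in (lo[1],hi[1]) for z in (lo[2],hi[2])]
    P=[(proj(f,T(p,c))-o+.5)*k-.5 for c in C]
    for i in range(8):
        for j in range(i):
            if sum(a!=b for a,b in zip(C[i],C[j]))==1: cv2.line(img,tuple(np.round(P[i]).astype(int).tolist()),tuple(np.round(P[j]).astype(int).tolist()),col,1,cv2.LINE_AA)
G=(.5045,-.2402,.0521)
def over(cam,fn,o,sz,k,g=.0797,tile=None,zb=0):
    f=snap(cam,'raw_'+fn); a=f['pixels'][o[1]:o[1]+sz[1],o[0]:o[0]+sz[0]]; im=cv2.resize(a,None,fx=k,fy=k,interpolation=2)
    wire(im,f,G,(-.055,-.08,0),(.055,.18,.02),o,k,(0,255,255))
    wire(im,f,G,(-.009,-.046,.044),(.009,-.03,.11),o,k,(0,255,0))
    wire(im,f,G,(-.009,-.03+g,.044),(.009,-.016+g,.11),o,k,(0,255,0))
    if tile: wire(im,f,tile,(-.01,-.03,zb),(.01,.03,zb+.07),o,k,(255,0,255))
    cv2.imwrite('pics/'+fn,im)
E
python3 - <<'E'
from ov import *
s=bot.observe(); p=s['position']; t=(p[0],p[1],.052)
over('top','o1t.png',(345,235),(150,75),5,tile=t,zb=p[2]-.0027)
over('scene','o1s.png',(205,60),(105,125),4.7,tile=t,zb=p[2]-.0027)
E
```

```text
(no output)
```

View pics/o1t.png

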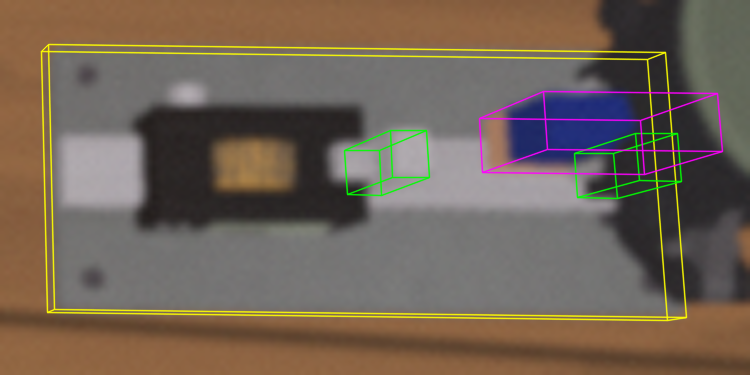

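View pics/o1s.png

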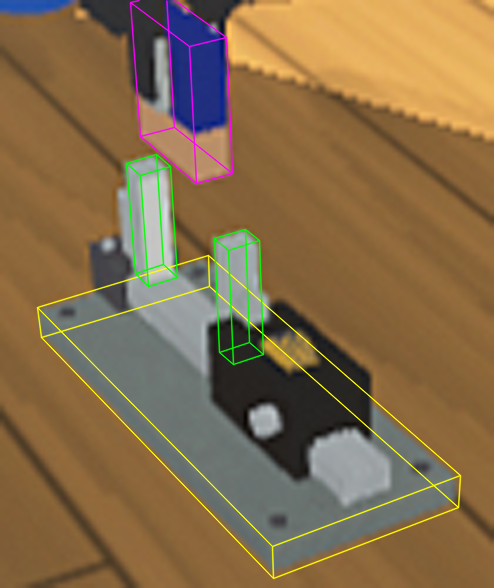

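```bash
python3 -m handwheel '[[-0.06,-0.02,0.5,0,0,0],[0,0,0.6,0,0,0],[0,0,0.4,0,0,0],[0,0,0.2,0,0,0],[0,0,0,0,0,0]]'; python3 to.py .5042 -.2352 .0467
python3 - <<'E'
from ov import *
s=bot.observe(); p=s['position']; t=(p[0],p[1],.052)
over('top','o2t.png',(345,235),(150,75),5,tile=t,zb=p[2]-.0027)
over('scene','o2s.png',(205,60),(105,125),4.7,tile=t,zb=p[2]-.0027)
E
```

```text
clock: 29.4
position: [0.5042, -0.2352, 0.0947]
tool_rot: [-3.141, -0.0, 1.623]
force: [0.7, 0.2, -1.4]
grip_width: 0.0194
pos [ 0.5042 -0.2352  0.0947] rot [-3.1412e+00 -3.0000e-04  1.6232e+00] units(25mm): [-1.00e-03  1.00e-03  1.92e+00] clock 29.4
```

View pics/o2t.png

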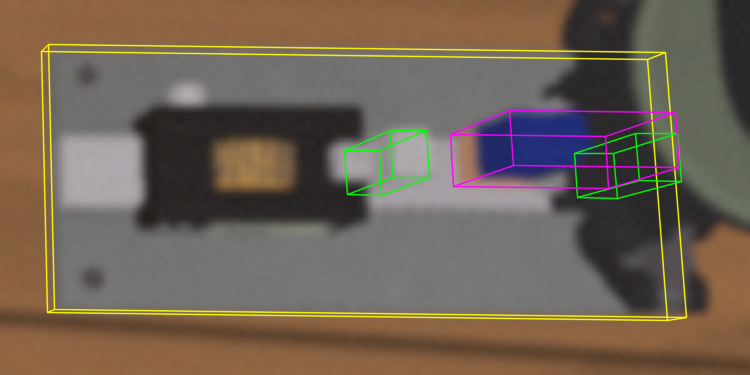

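View pics/o2s.png

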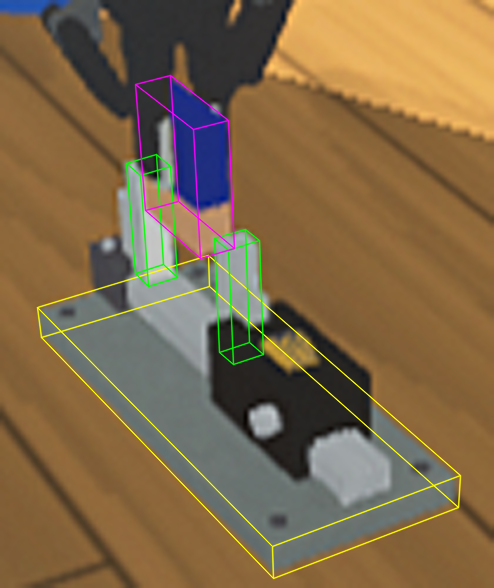

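```bash
python3 -m handwheel '[[0.05,0,0.5,0,0,0],[0,0,0.6,0,0,0],[0,0,0.4,0,0,0],[0,0,0.3,0,0,0],[0,0,0,0,0,0]]'; python3 -m handwheel '[[0,0,0.06,0,0,0],[0,0,0,0,0,0]]'
```

```text
clock: 30.12
position: [0.504, -0.2339, 0.0495]
tool_rot: [-3.141, -0.0, 1.623]
force: [0.8, 0.4, -2.0]
grip_width: 0.0196
clock: 30.38
position: [0.5044, -0.2341, 0.0488]
tool_rot: [3.141, 0.0, 1.623]
force: [0.8, 1.2, -2.5]
grip_width: 0.0195
```

```bash
python3 -m handwheel '[[0,0,0.05,0,0,0],[0,0,0,0,0,0]]'; python3 -m handwheel '[[0,0,0.04,0,0,0],[0,0,0,0,0,0]]'
```

```text
clock: 30.62
position: [0.5042, -0.234, 0.0473]
tool_rot: [3.142, -0.0, 1.623]
force: [0.3, -0.5, -2.0]
grip_width: 0.0194
clock: 30.88
position: [0.5043, -0.2342, 0.0467]
tool_rot: [3.141, 0.0, 1.623]
force: [-1.6, 0.3, 5.9]
grip_width: 0.0194
```

```bash
python3 -m handwheel '[[0,0,0,0,0,0],[0,0,0,0,0,0],[0,0,0,0,0,0],[0,0,0,0,0,0],[0,0,-0.4,0,0,0],[0,0,-0.9,0,0,0],[0,0,-1,0,0,0],[0,0,-1,0,0,0]]' -1
python3 - <<'E'
from ov import *
s=bot.observe(); t=(.5043,-.2342,.052)
over('top','o3t.png',(345,235),(150,75),5,tile=t,zb=.044)
over('scene','o3s.png',(205,60),(105,125),4.7,tile=t,zb=.044)
E
```

```text
clock: 31.88
position: [0.5042, -0.234, 0.1303]
tool_rot: [3.141, 0.0, 1.623]
force: [0.9, -0.2, 0.2]
grip_width: 0.0854
```

View pics/o3t.png

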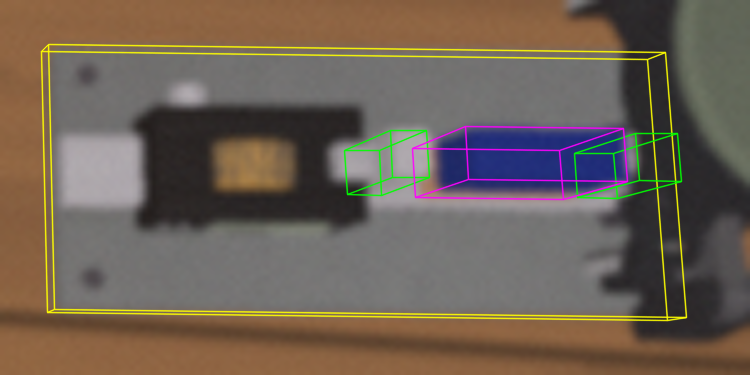

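View pics/o3s.png

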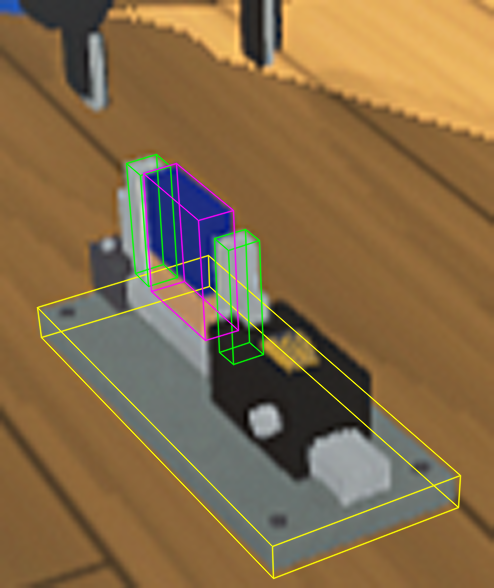

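```bash
python3 to.py .4985 -.1257 .0565; python3 -m handwheel '[[0.6,0,0,0,0,0],[1,0,0,0,0,0],[1,0,0,0,0,0],[1,0,0,0,0,0],[0.72,0,0,0,0,0],[0,0,0,0,0,0]]' 1 60; python3 to.py .4985 -.1257 .0565
```

```text
pos [ 0.5055 -0.2345  0.1318] rot [3.1380e+00 1.8000e-03 1.6229e+00] units(25mm): [ 4.368 -0.064  3.004] clock 31.975
clock: 32.72
position: [0.4984, -0.1246, 0.1286]
tool_rot: [-3.141, -0.0, 1.625]
force: [0.8, -1.1, -1.4]
grip_width: -0.0002
pos [ 0.4984 -0.1246  0.1286] rot [-3.1411e+00 -4.0000e-04  1.6254e+00] units(25mm): [-0.045  0.003  2.883] clock 32.725
```

```bash
python3 -m handwheel '[[-0.04,0,0.7,0,0,0],[0,0,0.9,0,0,0],[0,0,0.7,0,0,0],[0,0,0.3,0,0,0],[0,0,0.1,0,0,0],[0,0,0,0,0,0]]'; python3 to.py .4985 -.1257 .054
python3 - <<'E'
from ov import *
s=bot.observe(); p=s['position']; t=(.5043,-.2342,.052)
over('top','o4t.png',(345,235),(150,75),5,tile=t,zb=.044)
over('scene','o4s.png',(205,60),(105,125),4.7,tile=t,zb=.044)
E
```

```text
clock: 33.48
position: [0.4989, -0.1273, 0.0616]
tool_rot: [3.141, 0.0, 1.623]
force: [-0.6, 0.6, 0.5]
grip_width: 0.0001
pos [ 0.4989 -0.1273  0.0616] rot [3.1412e+00 1.0000e-04 1.6230e+00] units(25mm): [ 0.063 -0.011  0.304] clock 33.475
```

View pics/o4t.png

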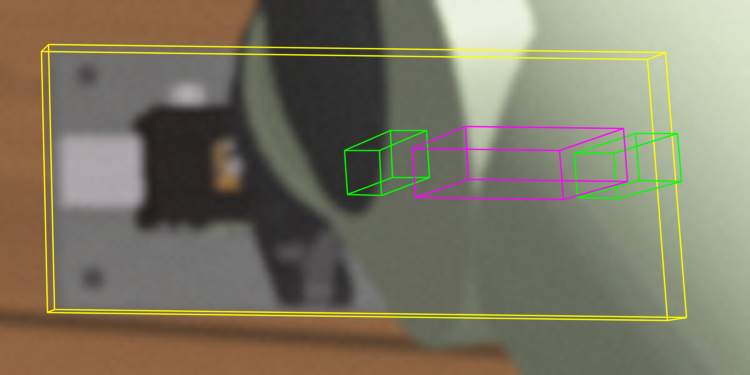

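View pics/o4s.png

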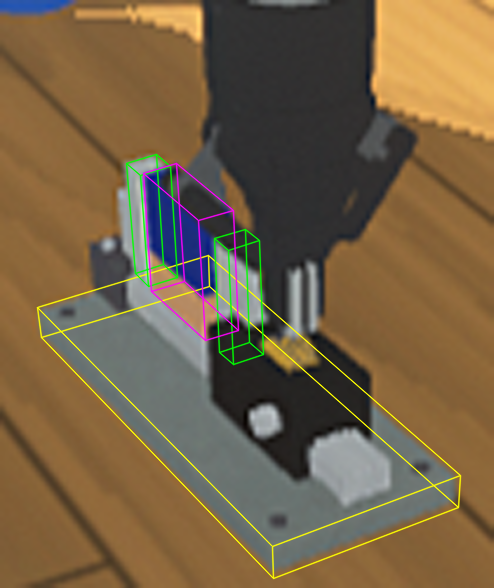

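```bash
python3 -m handwheel '[[0.05,0,0.12,0,0,0],[0,0,0.1,0,0,0],[0,0,0,0,0,0]]'; python3 -m handwheel '[[0,0,0.04,0,0,0],[0,0,0,0,0,0]]'
```

```text
clock: 33.95
position: [0.4985, -0.1259, 0.0556]
tool_rot: [-3.141, -0.0, 1.623]
force: [0.2, 0.6, -0.9]
grip_width: 0.0003
clock: 34.2
position: [0.4985, -0.126, 0.0548]
tool_rot: [-3.142, -0.0, 1.623]
force: [1.1, 0.3, 0.5]
grip_width: 0.0001
```

```bash
python3 -m handwheel '[[0,0,0.025,0,0,0],[0,0,0,0,0,0]]'; python3 -m handwheel '[[0,0,0.02,0,0,0],[0,0,0,0,0,0]]'
```

```text
clock: 34.45
position: [0.4985, -0.1259, 0.0542]
tool_rot: [-3.142, -0.0, 1.623]
force: [-0.7, 0.8, 0.5]
grip_width: 0.0002
clock: 34.7
position: [0.4986, -0.1259, 0.0536]
tool_rot: [-3.142, -0.0, 1.623]
force: [0.0, -0.4, -0.3]
grip_width: 0.0003
```

```bash
python3 -m handwheel '[[0,0,0.02,0,0,0],[0,0,0,0,0,0]]'; python3 -m handwheel '[[0,0,0.02,0,0,0],[0,0,0,0,0,0]]'
```

```text
clock: 34.95
position: [0.4986, -0.126, 0.0534]
tool_rot: [3.141, 0.0, 1.623]
force: [-1.3, 0.0, 6.7]
grip_width: -0.0
clock: 35.2
position: [0.4987, -0.126, 0.0532]
tool_rot: [3.141, 0.0, 1.623]
force: [-3.7, 0.1, 13.7]
grip_width: 0.0002
```

```bash
python3 -m handwheel '[[-0.1,0,-0.01,0,0,0],[-0.12,0,0,0,0,0],[-0.12,0,0,0,0,0],[-0.12,0,0,0,0,0]]'; python3 -m handwheel '[[-0.12,0,0,0,0,0],[-0.12,0,0,0,0,0]]'
```

```text
clock: 35.7
position: [0.4993, -0.1373, 0.0533]
tool_rot: [3.141, -0.0, 1.623]
force: [-3.2, 3.7, 11.0]
grip_width: 0.0001
clock: 35.95
position: [0.4996, -0.1432, 0.0533]
tool_rot: [3.141, -0.0, 1.623]
force: [-2.3, 2.2, 11.5]
grip_width: -0.0001
```

```bash
python3 -m handwheel '[[-0.12,0,0,0,0,0],[-0.12,0,0,0,0,0],[-0.12,0,0,0,0,0],[-0.06,0,0,0,0,0]]'
python3 - <<'E'
from ov import *
over('scene','o5s.png',(205,60),(105,125),4.7,g=.0667)
E
```

```text
clock: 36.45
position: [0.5002, -0.1538, 0.0533]
tool_rot: [3.141, -0.0, 1.623]
force: [-1.2, 2.5, 9.0]
grip_width: 0.0003
```

View pics/o5s.png

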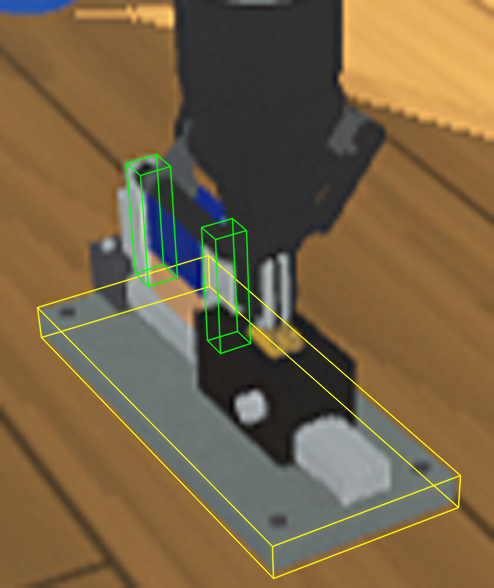

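```bash
python3 -m handwheel '[[0,0,-0.3,0,0,0],[0.2,0,-0.1,0,0,0],[0.37,0,0,0,0,0],[0,0,0,0,0,0],[0,0,0.25,0,0,0],[0,0,0.13,0,0,0],[0,0,0,0,0,0]]'
```

```text
clock: 37.38
position: [0.4991, -0.1398, 0.0534]
tool_rot: [-3.141, 0.0, 1.623]
force: [-2.6, 0.6, 8.6]
grip_width: -0.0001
```

```bash
python3 -m handwheel '[[0,0,0.02,0,0,0],[0,0,0,0,0,0]]'
```

```text
clock: 37.62
position: [0.4992, -0.1398, 0.0532]
tool_rot: [-3.141, 0.0, 1.623]
force: [-4.6, 0.7, 17.1]
grip_width: -0.0
```

```bash
python3 -m handwheel '[[-0.1,0,-0.015,0,0,0],[-0.12,0,0,0,0,0],[-0.12,0,0,0,0,0]]'; python3 -m handwheel '[[-0.08,0,0,0,0,0],[-0.06,0,0,0,0,0]]';  python3 -m handwheel '[[-0.06,0,0,0,0,0],[-0.06,0,0,0,0,0]]'
```

```text
clock: 38.0
position: [0.4996, -0.148, 0.0533]
tool_rot: [-3.141, -0.0, 1.623]
force: [-3.0, 2.5, 11.3]
grip_width: -0.0001
clock: 38.25
position: [0.4998, -0.1515, 0.0533]
tool_rot: [-3.141, -0.0, 1.623]
force: [-3.8, 2.8, 10.7]
grip_width: 0.0001
clock: 38.5
position: [0.5002, -0.1538, 0.0533]
tool_rot: [3.141, -0.001, 1.624]
force: [-2.2, 7.5, 11.1]
grip_width: 0.0001
```

```bash
python3 -m handwheel '[[-0.04,0,0,0,0,0],[0,0,0,0,0,0]]'
```

```text
clock: 38.75
position: [0.5004, -0.1548, 0.0534]
tool_rot: [3.141, -0.001, 1.624]
force: [-2.0, 6.5, 9.1]
grip_width: 0.0001
```

```bash
python3 -m handwheel '[[0,0,-0.3,0,0,0],[0,0,-0.9,0,0,0],[0,0,-1,0,0,0],[0,0,-1,0,0,0],[0,0,-1,0,0,0],[0,0,-1,0,0,0],[0.7,0,0,0,0,0],[1,0,0,0,0,0]]';python3 -m handwheel '[[1,0,0,0,0,0],[1,0,0,0,0,0],[1,0,0,0,0,0],[1,0,0,0,0,0],[1,0,0,0,0,0],[1,0,0,0,0,0],[1,0,0,0,0,0],[0.5,0,0,0,0,0]]'
python3 - <<'E'
from ov import *
t=(.5045,-.2402,.0521)
over('top','o6t.png',(345,235),(150,75),5,g=.06,tile=t,zb=.044)
over('scene','o6s.png',(205,60),(105,125),4.7,g=.06,tile=t,zb=.044)
for n,o,sz,k in (('top',(345,235),(150,75),5),('scene',(205,60),(105,125),4.7)):
    a=cv2.imread('pics/raw_o6%s.png'%n[0]); cv2.imwrite('pics/p6%s.png'%n[0],cv2.resize(a[o[1]:o[1]+sz[1],o[0]:o[0]+sz[0]],None,fx=k,fy=k,interpolation=2))
E
```

```text
clock: 39.75
position: [0.4975, -0.1128, 0.183]
tool_rot: [-3.141, 0.0, 1.622]
force: [1.1, 0.3, 0.1]
grip_width: 0.0002
clock: 40.75
position: [0.4875, 0.0755, 0.1828]
tool_rot: [-3.141, -0.0, 1.625]
force: [-0.3, -1.0, 0.4]
grip_width: 0.0002
```

View pics/p6t.png

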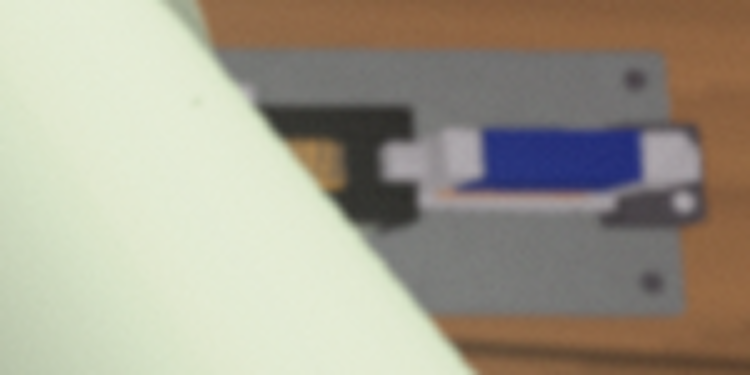

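View pics/p6s.png

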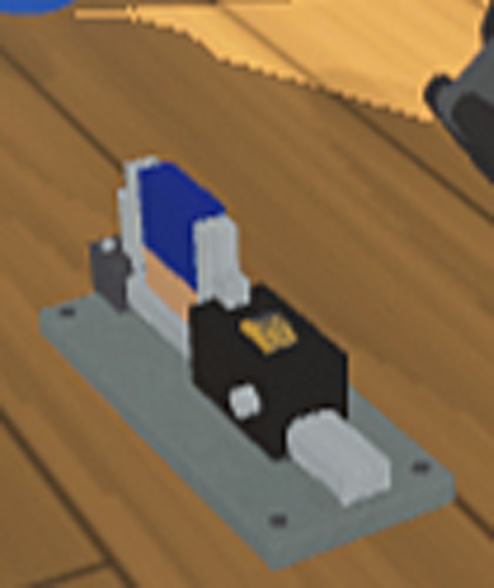

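View pics/o6s.png

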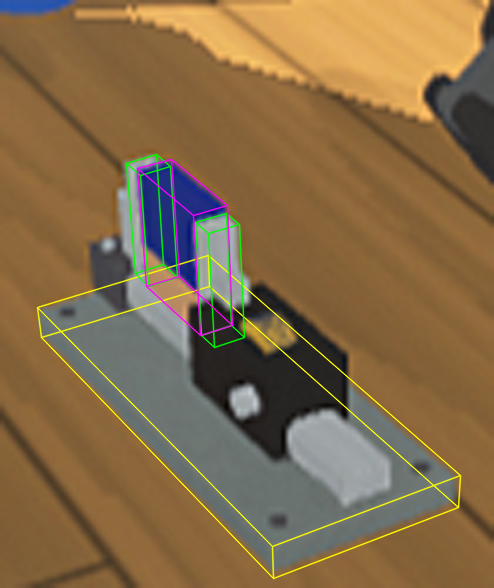

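View pics/raw_o6s.png

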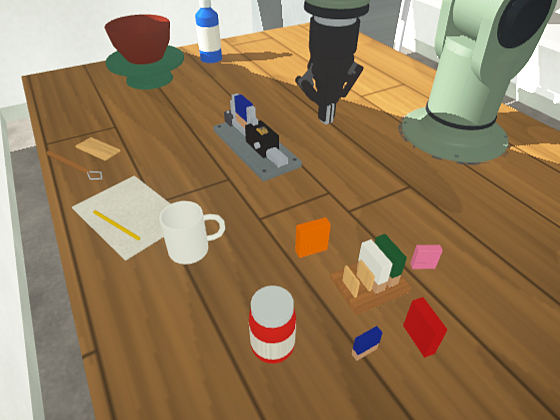

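The blue tile stands between both jaws at scene (242,107). White (375,258) and green (391,252) are still in the rack, and mug and jar haven't moved. The arm is clear of everything.

```bash
python3 -c "
from workcell import bot
s=bot.observe(); print(s['clock'],s['qd'].round(3),s['force'].round(1)); print(bot.job_done())"
```

```text
40.85 [ 0.032 -0.003  0.021  0.002  0.002  0.003  0.028] [-0.  -0.2  1.6]
the job is handed in; nothing more can be done
None
```

The blue tile now stands on the gauge rest, held between both jaws. I handed the job in at 40.9 s of the 72 s allowed.

**What I did**
- I lifted the blue tile out of the rack by its ends and set it on the clear bench.
- I regripped it by its broad faces, stood it between the open jaws and let go.
- I closed the jaws with two light strokes (about 9–17 N) of the shut fingertips on the thumbwheel.

**Last checks**
- **Closure:** the drag on the finger rose from about 2.5 N to 7.5 N and then levelled off as it slipped, which means the jaws had closed on the tile. Both jaws touch it in the last pictures, and the scene view matches a 60 mm gap. The gap itself was not read directly.
- **Bystanders:** the white and green tiles are still in the rack, the mug and jar stand where they were, and the arm is clear of everything.

**What disagreed**
- The reported fingertip height did not match the camera: the real tips are about 26 mm higher. I found the offset by touching the bench with the shut fingers and allowed for it from then on. That touch peaked at about 65 N on the fingertips, below the 120 N wrist limit.
- In the top view the tile looked 2–3 mm closer to the fixed jaw than planned before placing. I shifted it about 1 mm, and it went in without touching the jaws.

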